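Pressure plate onto the die jig's guide pins

TASK

Take the pressure plate off the sloped stand by its grip block and, holding it level, lower it gently over the die jig's two guide pins until it lies flat on the rests, either way round; do not let it drop onto them. Then swing the jig's latch arm round until it points square across the front edge of the plate, and let go. Leave the other things on the table as they are.

Things in the scene. Friction and masses are not known exactly. Their poses are not given: they have to be found in the camera images.
- plate_grip (a point): Centre of the black grip block that stands on the middle of the pressure plate: 30 mm (plate x) x 24 mm (plate y), 44 mm tall. The point is 22 mm above the plate's top face, 32 mm above its underside; z is the plate's normal, out of the grip's top. At the start the plate lies on the sloped stand, tilted 30 degrees, its top leaning to the stand's low front (-x) edge.
- plate: The pressure plate: flat aluminium, 116 (x) x 170 (y) x 10 mm, 0.4 to 0.65 kg. Origin at the centre of its underside, same axes as plate_grip. Two round 12 mm holes go through it on its y axis at y = +68 and -68 mm. It is the same turned half round.
- jig_seat (a point): The die jig, fixed: dark steel base 22 mm high (x -105 to +70, y -100 to +100 mm from here), two bright rest strips on it. This point: midway between its two upright guide pins, level with the rests, 30 mm above the table, z up; a plate that is home has its underside here. Pins at y = +68 and -68 mm, 10 mm thick, rising 28 mm above here, the top 10 mm tapering to 4 mm.
- latch (a joint): Angle of the steel latch arm about its upright pivot at x = -88 mm, y = 0 of jig_seat. 0: points along the jig's +x, square across the plate's front edge (locked); positive: open, towards the jig's +y (1.57 is along +y); -0.2 to 2.6. Stays where left (friction 0.04 N m). Arm 18 mm wide, 8 thick, reaching 52 mm from the pivot, underside 13 mm above jig_seat (3 mm above a plate that is home).
- latch_knob (a point): Centre of the upright round knob on the latch arm: 14 mm thick, 40 mm tall, 40 mm out from the pivot. The point is half-way up, 20 mm above the arm's top and 41 mm above jig_seat. Turns with the latch.
- stand: Fixed plywood stand 200 mm wide (y), 140 mm deep (x), its top sloping at 30 degrees, low at the front (-x), with a lip along the low edge 7 mm proud of the slope. Origin at the centre of its underside; the slope's middle is 65 mm above it.
- cone_a: Bystander: thread cone 52 mm wide, 68 mm tall; origin at its underside.
- cone_b: Bystander: second thread cone, same size; origin at its underside.
- jar: Bystander: small clear jar 56 mm wide, 60 mm tall; origin at its underside.
- mallet: Bystander: mallet with round white head, 60 mm high, handle 220 mm; origin at its underside.
- hone: Bystander: flat grey honing block 70 x 180 x 22 mm; origin at its underside.
- awl: Bystander: screwdriver-like awl lying down; origin at its underside.
- tape: Bystander: flat tape measure, 68 mm wide, 22 mm high; origin at its underside.
There are look-alikes about, which are no part of the job. Several things have the shape of the plate; the one meant has the colours described above.

How it is judged:
By the outcome, as a careful person would: the job done as asked, in the order asked, and still so for the second after the job is handed in, with the robot touching nothing.
It also fails if it takes over 58 s, if anything falls off the work surface, if the arm or the gripper's body presses on something with over 40 N, if the wrist force passes 120 N, or if a joint passes its speed limit or range.

ROBOT

A 6-joint arm with a two-finger parallel gripper is mounted at the origin on the work surface. World frame = base frame: x ahead of the robot, y to its left, z up, the work surface at z = 0. Lengths are in m, angles in degrees, forces in N, time in s.
With the tool pointing down it reaches from about 0.375 to 0.925 m from the base axis. Payload 5.7 kg.
Tool frame: the origin (TCP) lies midway between the tips of the shut fingers; the grasp point (between the pads) lies 19 mm behind it; x points along the fingers, y is the direction in which the jaws open and shut, and the axes are right-handed (so a half turn about x gives the same grasp; the last joint's range is limited). The gripper opens to 85 mm and grips with 20 to 120 N. Pads are 22 mm wide; open, the fingers measure 114 mm over their backs; the gripper's body (76 mm by 85 mm) begins 54 mm behind the grasp point. The pads swing forward as they close: fully open they stand 13 mm farther back than shut.
Start: joints at [61.702, 20.558, 86.54, -0, 72.909, -6.595], TCP at [0.222, 0.557, 0.231] pointing down, gripper open.
Joint ranges: [-170.27, 170.27], [-57.76, 135], [12.27, 136.19], [-55.21, 235.2], [11.17, 155.16], [-170.74, 170.74]. Speed limits (degrees/s): [136.94, 136.94, 180, 180, 180, 180].

INTERFACE

Orientations are given as [roll, pitch, yaw] about the fixed x, y, z axes, in that order (R = Rz(yaw) Ry(pitch) Rx(roll)).
In Python, from cell import manip, eyes, workorder gives the robot as it stands.
- The arm moves only by the tool drive_tool, never from a script. Its arguments are lists of equal length, an entry for each row: "translation": the shift along the tool's x, y, z in cm, a list of three; "spin": the turn about the tool's x in degrees; "gripper": the finger opening in cm, from 0 to 8.54. In form: {"translation": [[dx, dy, dz], ...], "spin": [spin, ...], "gripper": [gripper, ...]}. A call has 1 to 10 rows; each row is the pose to reach, as a shift and turn from the pose measured when the call began, along the tool's axes at that moment; what a row does not reach only later rows make up. A row lasts 1/12 s, in which the tool goes at most 41.7 mm and 7.16 degrees, less where a joint would pass 70% of its speed; a pose out of reach is approached as far as the arm can. A call with a gripper value outside its range is refused whole. The fingers move at their own pace and stop on an object; the grip force is fixed at half the most. Time passes only in rows, so rows that repeat a pose let the fingers close. It gives the time, the measured TCP pose, the force and the opening at its end, in the units of the state.
- manip.get_state(): the state, without advancing time (a new reading comes with each control period).
- eyes.snapshot(name): name is "scene" or "top" or "wrist"; returns the picture (384x512x3 uint8, blue, green, red); there is no depth.
- eyes.get_calibration(name): a dict with "fx", "fy", "cx", "cy" (pixels), "origin" and "attitude" of the camera in the world; the wrist camera has in their place "hand_eye" (4x4, takes a point from camera to tool coordinates, whose origin is the TCP and whose axes are the tool frame's). Camera axes: x right, y up, looking along -z (the intrinsics and any distortion apply to the point x, -y, -z); pixel columns grow to the right and rows downward; lengths in m; the calibration is good to about 2 mm. A picture is of the moment at which its call begins: read the wrist's pose just before it. get_calibration takes no time and is no camera call.
- workorder.hand_in(): hands the job in, once; it reports no verdict.
Trained networks look in the newest picture that a camera, given by its name, has taken for a name from the list of things; names that differ only in an ending like _2 or _b are one class to them, and where a whole thing is asked for, a point or a joint stands for the part that bears it (a point fixed in the world has none). Each returns a list of dicts, best first, with "p" (0 to 1); they miss things now and then, are a little off and sometimes report something else, mostly with a low value. They report only what shows in the picture. A call takes as long as a camera call. They do not tell look-alikes from the thing itself.
- eyes.silhouettes(camera, thing): "region" (384x512 bool, what is visible of it) and "location" ([column, row] in pixels, amid what is visible of it).
- eyes.pinpoint(camera, thing): "location" ([column, row] in pixels: a listed point, or the origin of a listed thing).
The state is a dict: "clock": time; "joints": joint angles; "qvel": joint speeds; "joint_torque": joint torques, N m; "eef_pos": TCP position; "tool_rot": TCP orientation; "contact_force": force on the tool from outside, world axes, zero at the start; "moment": the same for the moment, N m; "grip_width": opening from 0.0 (shut) to 1.0 (fully open).
Only numpy, scipy, OpenCV 4.12 (cv2) and the standard library are available. Lean on these libraries where they do the work, as an engineer would, in place of code of your own. Each camera call takes 0.05 s, during which the arm holds its last target.

## Working session

There is one attempt and no reset: what is moved stays moved. The work goes in short steps, Python scripts to look and compute and a tool call to move; the robot and the scene stay as the last step left them, time stands still between calls to the robot, and variables do not carry over. Pictures are saved under pics/ and viewed, and the job is handed in when it is done.

Besides the shell and the picture viewer there is one more tool, called as name(argument=value, ...), one argument or row to a line, values as JSON. drive_tool: Moves the arm, as the interface text tells. Its arguments: {"type":"object","properties":{"translation":{"type":"array","items":{"type":"array","items":{"type":"number"}}},"spin":{"type":"array","items":{"type":"number"}},"gripper":{"type":"array","items":{"type":"number"}}},"required":["translation","spin","gripper"]}

```bash
ls; mkdir -p pics; python3 - <<'E'
from cell import manip, eyes, workorder
import cv2
print(manip.get_state())
for n in ["scene","top","wrist"]:
    im=eyes.snapshot(n); cv2.imwrite(f"pics/{n}0.png",im); print(n,eyes.get_calibration(n))
E
```

```text
pics
{'clock': 0.0, 'joints': array([ 6.17026362e+01,  2.05982062e+01,  8.65997618e+01,  7.87956680e-04,
        7.29090376e+01, -6.59627213e+00]), 'qvel': array([-0.04331242, -0.07169694, -0.00889819, -0.01203032,  0.0456199 ,
       -0.0232553 ]), 'joint_torque': array([ 1.81731601e-03, -5.27625382e+01, -2.78629392e+01, -5.99217060e-05,
        1.29796390e-02, -2.89396394e-05]), 'eef_pos': array([0.22154651, 0.55685624, 0.23044563]), 'tool_rot': array([ -96.99931036,   89.89299175, -118.70063432]), 'contact_force': array([ 0.39415919,  0.3073479 , -0.23795636]), 'moment': array([-0.00608751, -0.02262778,  0.04869679]), 'grip_width': 0.9974034935853323}
scene {'fx': 385.17062107867997, 'fy': 385.17062107867997, 'cx': 251.36277841518324, 'cy': 184.90198137152294, 'origin': array([1.21200393, 0.56438531, 0.81030101]), 'attitude': array([ 52.44422272,   0.44987979, 134.5334107 ])}
top {'fx': 346.85674224042924, 'fy': 346.85674224042924, 'cx': 256.25390562553196, 'cy': 197.27270084845875, 'origin': array([ 0.41055986, -0.11188118,  1.11772574]), 'attitude': array([  7.79838419,  -0.42324211, -91.0432401 ])}
wrist {'fx': 279.73266644565996, 'fy': 279.73266644565996, 'cx': 253.52500718747908, 'cy': 194.54637924323208, 'hand_eye': array([[-2.25990571e-04,  2.81018104e-01, -9.59702440e-01,
        -1.41707587e-01],
       [ 9.99999953e-01,  2.60925567e-04, -1.59076132e-04,
        -1.49478062e-03],
       [ 2.05707631e-04, -9.59702432e-01, -2.81018150e-01,
        -7.09899309e-02],
       [ 0.00000000e+00,  0.00000000e+00,  0.00000000e+00,
         1.00000000e+00]])}
```

View pics/scene0.png

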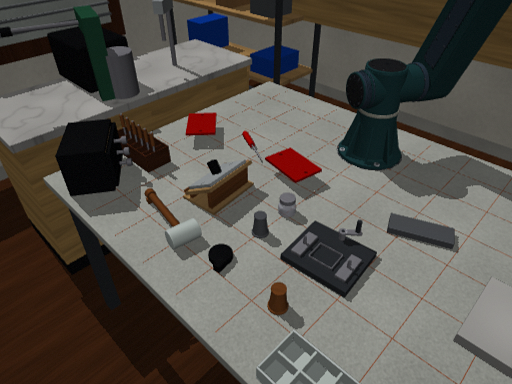

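View pics/top0.png

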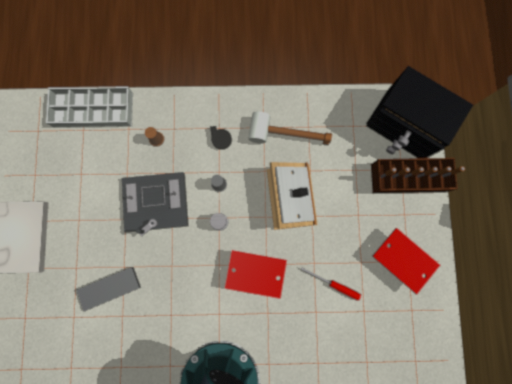

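View pics/wrist0.png

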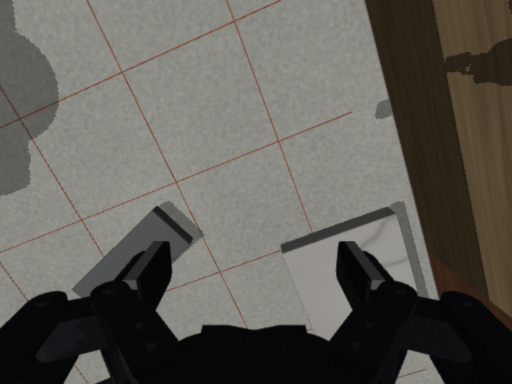

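```bash
cat > h.py <<'E'
from cell import manip, eyes, workorder
import cv2, numpy as np
from scipy.spatial.transform import Rotation as R
def rot(a): return R.from_euler('xyz',a,degrees=True).as_matrix()
def campose(n,st=None):
    c=eyes.get_calibration(n)
    if n!='wrist': return c,np.array(c['origin']),rot(c['attitude'])
    st=st or manip.get_state()
    H=np.array(c['hand_eye']);Rt=rot(st['tool_rot'])
    return c,Rt@H[:3,3]+st['eef_pos'],Rt@H[:3,:3]
def ray(cp,px):
    c,o,A=cp
    d=A@np.array([(px[0]-c['cx'])/c['fx'],-(px[1]-c['cy'])/c['fy'],-1]);return o,d/np.linalg.norm(d)
def atz(cp,px,z):
    o,d=ray(cp,px);return o+d*(z-o[2])/d[2]
def proj(cp,P):
    c,o,A=cp;q=A.T@(np.asarray(P,float)-o);return np.array([c['cx']+c['fx']*q[0]/-q[2],c['cy']-c['fy']*q[1]/-q[2]])
def tri(rs):
    M=np.zeros((3,3));b=np.zeros(3)
    for o,d in rs:
        P=np.eye(3)-np.outer(d,d);M+=P;b+=P@o
    return np.linalg.solve(M,b)
E
python3 - <<'E'
from h import *
t=cv2.imread('pics/top0.png');s=cv2.imread('pics/scene0.png')
a=cv2.resize(t[150:250,100:330],None,fx=3.4,fy=3.4,interpolation=cv2.INTER_CUBIC)
b=cv2.resize(s[140:300,170:390],None,fx=3.4,fy=3.4,interpolation=cv2.INTER_CUBIC)
cv2.imwrite('pics/t1.png',a);cv2.imwrite('pics/s1.png',b)
print(eyes.get_calibration('top').keys())
for th in ['plate_grip','plate','jig_seat','latch_knob','latch','stand']:
    for n in ['scene','top']:
        eyes_out=eyes.pinpoint(n,th)
        print(th,n,[(np.round(o['location'],1),round(o['p'],2)) for o in eyes_out[:5]])
E
```

```text
dict_keys(['fx', 'fy', 'cx', 'cy', 'origin', 'attitude'])
plate_grip scene [(array([214.2, 164.1]), 0.94), (array([202.9, 130.7]), 0.82), (array([293. , 169.8]), 0.74)]
plate_grip top [(array([255.1, 274. ]), 0.85), (array([295.8, 193.7]), 0.63), (array([400.1, 261.5]), 0.59)]
plate scene [(array([202., 120.]), 0.96), (array([221.2, 176.4]), 0.91), (array([291.5, 163.1]), 0.87), (array([184.4, 240.8]), 0.21)]
plate top [(array([403.8, 260.8]), 0.88), (array([252.8, 272. ]), 0.82), (array([292.6, 194.6]), 0.57), (array([222.7, 138.8]), 0.5)]
jig_seat scene [(array([322.3, 256.2]), 0.88)]
jig_seat top [(array([151.6, 194.9]), 0.96), (array([222.7, 140.5]), 0.39)]
latch_knob scene [(array([358.5, 224.9]), 0.68), (array([184.8, 237.6]), 0.17)]
latch_knob top [(array([137.2, 230.7]), 0.47)]Traceback (most recent call last):
  File "<stdin>", line 9, in <module>
ValueError: it knows: awl, cone, hone, jar, jig_seat, latch_knob, mallet, plate, plate_grip, stand, tape
```

View pics/t1.png

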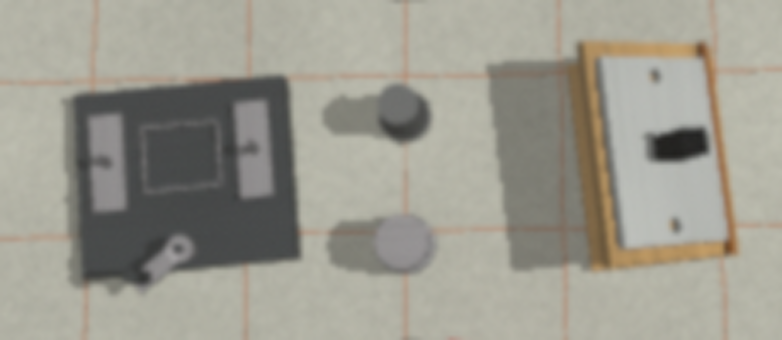

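View pics/s1.png

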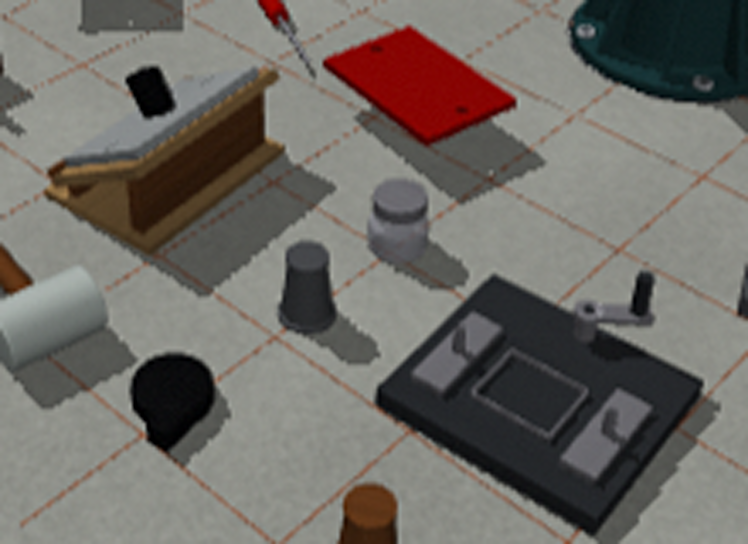

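```bash
python3 - <<'E'
from h import *
ct=campose('top');cs=campose('scene')
g=tri([ray(cs,(214.2,164.1)),ray(ct,(298.5,193))]);print('grip',g,proj(ct,g),proj(cs,g))
j=tri([ray(cs,(322.3,256.2)),ray(ct,(151.6,194.9))]);print('jig',j,proj(ct,j),proj(cs,j))
k=tri([ray(cs,(358.5,224.9)),ray(ct,(140,232))]);print('knob',k,proj(ct,k),proj(cs,k))
# pins/pivot from top at height
f=lambda x,y:(100+x/3.4,150+y/3.4)
print('pivot',atz(ct,f(180,247),.051))
print('base corners',[atz(ct,f(*p),.022).round(3) for p in [(72,97),(287,78),(300,258),(84,280)]])
print('strip ctr',[atz(ct,f(*p),.03).round(3) for p in [(107,163),(254,150)]])
print('holes',[atz(ct,f(*p),.075).round(3) for p in [(656,75),(677,226)]])
print('stand base cor', [atz(ct,f(*p),.0).round(3) for p in [(590,268)]])
E
```

```text
grip [ 0.56195329 -0.24919813  0.1011047 ] [299.06921872 192.4286072 ] [214.9269117  164.21844975]
jig [0.5763823  0.20539766 0.02490758] [152.92267402 193.94230907] [324.20523451 256.16604759]
knob [0.4549552  0.22732482 0.07201392] [140.15516033 231.89691175] [358.69784363 224.88532199]
pivot [0.48340887 0.1957976  0.051     ]
base corners [array([0.628, 0.309, 0.022]), array([0.643, 0.107, 0.022]), array([0.473, 0.093, 0.022]), array([0.457, 0.292, 0.022])]
strip ctr [array([0.564, 0.271, 0.03 ]), array([0.574, 0.135, 0.03 ])]
holes [array([ 0.629, -0.236,  0.075]), array([ 0.493, -0.25 ,  0.075])]
stand base cor [array([ 0.46 , -0.177,  0.   ])]
```

```bash
cat >> h.py <<'E'
def st():
    s=manip.get_state();print('t %.2f'%s['clock'],'pos',s['eef_pos'].round(4),'j',s['joints'].round(1),'F',s['contact_force'].round(1),'M',s['moment'].round(2),'w',round(s['grip_width']*85.4,1));Rt=rot(s['tool_rot']);print('toolX',Rt[:,0].round(3),'Y',Rt[:,1].round(3),'Z',Rt[:,2].round(3));return s
def want(P,yang,s=None):
    """cm shift in tool axes to bring TCP to P; spin so tool y points at yang deg (mod180)"""
    s=s or manip.get_state();Rt=rot(s['tool_rot']);d=Rt.T@(np.asarray(P)-s['eef_pos'])*100
    cur=np.degrees(np.arctan2(Rt[1,1],Rt[0,1]));w=((yang-cur+90)%180)-90  # world ccw
    print('shift cm',d.round(2),'spin',round(-w,2),'alt',round(-w+(180 if w>0 else -180),2),'rows',np.linalg.norm(d)/4.17)
E
python3 - <<'E'
from h import *
s=st()
want([.50,.20,.231],94.4); want([.56,-.249,.231],6)
E
```

```text
t 0.55 pos [0.2219 0.5574 0.2313] j [61.7 20.6 86.5 -0.  72.9 -6.6] F [ 0.9 -0.2 -0.7] M [ 0.01  0.02 -0.04] w 85.2
toolX [-0. -0. -1.] Y [ 0.37   0.929 -0.   ] Z [ 0.929 -0.37  -0.   ]
shift cm [ 3.000e-02 -2.292e+01  3.906e+01] spin -26.11 alt 153.89 rows 10.860507156751206
shift cm [ 3.000e-02 -6.242e+01  6.124e+01] spin 62.29 alt -117.71 rows 20.969915378088896
```

drive_tool(
  translation=[
    [0,-19.2,48.4],
    [0,-19.2,48.4],
    [0,-19.2,48.4],
    [0,-19.2,48.4],
    [0,-19.2,48.4],
    [0,-19.2,48.4],
    [0,-19.2,48.4],
    [0,-19.2,48.4],
    [0,-19.2,48.4],
    [0,-19.2,48.4],
  ],
  spin=[-26,-26,-26,-26,-26,-26,-26,-26,-26,-26],
  gripper=[8.5,8.5,8.5,8.5,8.5,8.5,8.5,8.5,8.5,8.5],
)

```text
clock: 1.38
eef_pos: [0.5203, 0.2754, 0.2315]
tool_rot: [21.0, 90.0, 25.3]
contact_force: [0.5, 0.7, -0.7]
grip_width: 0.994
```

```bash
python3 - <<'E'
from h import *
s=st()
want([.60,.20,.231],94.4)
E
```

```text
t 1.38 pos [0.5203 0.2754 0.2315] j [ 21.2  19.6  88.    0.   72.4 -73.1] F [ 0.5  0.7 -0.7] M [0.   0.   0.03] w 84.9
toolX [ 0.  0. -1.] Y [-0.075  0.997  0.   ] Z [0.997 0.075 0.   ]
shift cm [ 0.05 -8.12  7.38] spin -0.11 alt 179.89 rows 2.6306652419841705
```

drive_tool(
  translation=[
    [0,-8.1,7.4],
    [0,-8.1,7.4],
    [0,-8.1,7.4],
    [0,-8.1,7.4],
    [0,-8.1,7.4],
  ],
  spin=[0,0,0,0,0],
  gripper=[8.5,8.5,8.5,8.5,8.5],
)

```text
clock: 1.8
eef_pos: [0.6012, 0.1988, 0.2312]
tool_rot: [60.9, 90.0, 65.1]
contact_force: [-0.2, 0.5, 0.3]
grip_width: 0.999
```

```bash
python3 - <<'E'
from h import *
s=st()
im=eyes.snapshot('wrist');cv2.imwrite('pics/w1.png',cv2.resize(im,None,fx=1.5,fy=1.5,interpolation=cv2.INTER_CUBIC))
np.save('w1.npy',np.r_[s['eef_pos'],s['tool_rot']])
for th in ['jig_seat','latch_knob']:
    print(th,[(np.round(o['location'],1),round(o['p'],2)) for o in eyes.pinpoint('wrist',th)[:3]])
E
```

```text
t 1.80 pos [0.6012 0.1988 0.2312] j [ 12.   23.3  82.2   0.   74.5 -82.1] F [-0.2  0.5  0.3] M [0.02 0.04 0.03] w 85.3
toolX [ 0.  0. -1.] Y [-0.072  0.997  0.   ] Z [0.997 0.072 0.   ]
jig_seat [(array([262.2, 149.5]), 0.63)]
latch_knob []
```

View pics/w1.png

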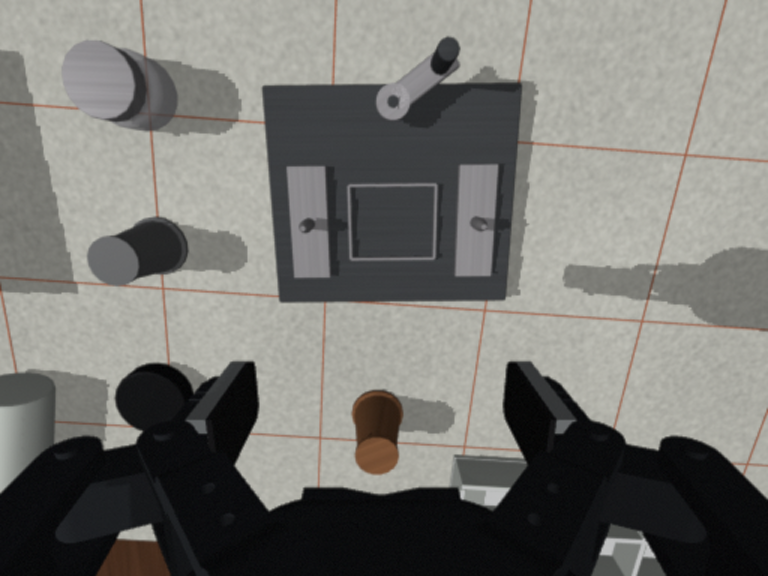

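```bash
python3 - <<'E'
import cv2
im=cv2.resize(cv2.imread('pics/w1.png'),(512,384),interpolation=cv2.INTER_AREA)
cv2.imwrite('pics/w1z.png',cv2.resize(im[15:210,165:360],None,fx=4,fy=3.07*4/3.07,interpolation=cv2.INTER_CUBIC)[:600])
E
```

```text
(no output)
```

View pics/w1z.png

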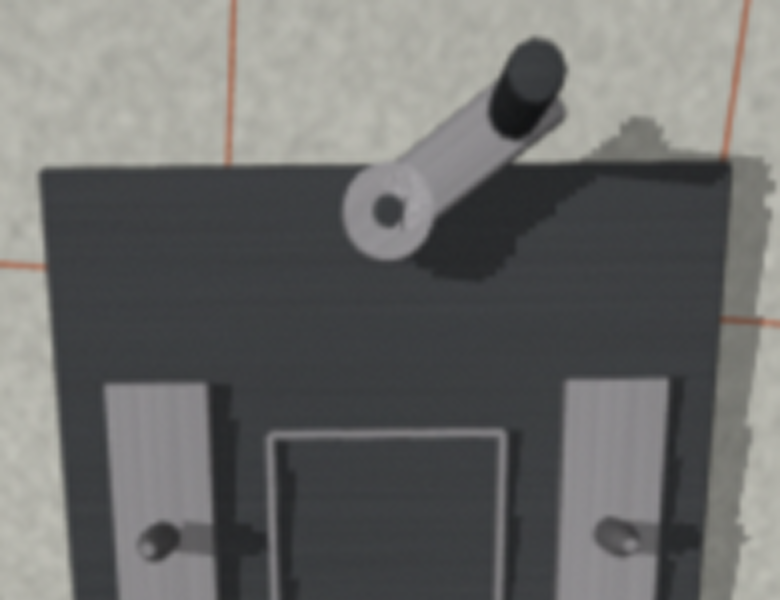

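```bash
cat > fit.py <<'E'
from h import *
from scipy.optimize import least_squares
w=np.load('w1.npy');cw=campose('wrist',dict(eef_pos=w[:3],tool_rot=w[3:]))
z=lambda x,y:np.array([165+x/4,15+y/4])
obs=[((0,-68,58),z(148,549)),((0,68,58),z(630,543)),((-105,-100,22),z(42,170)),((-105,100,22),z(730,162)),((-88,0,51),z(388,210))]
cor=[((70,-100,22),(279/1.5,302/1.5)),((70,100,22),(506/1.5,299/1.5))]
def P(p,q):
    c,s=np.cos(p[2]),np.sin(p[2]);x,y,h=np.array(q)/1000
    return np.array([p[0]+c*x-s*y,p[1]+s*x+c*y,h])
def f(p): return np.concatenate([proj(cw,P(p,q))-o for q,o in obs+cor])
r=least_squares(f,[.57,.2,.07]);print(r.x,np.degrees(r.x[2]));print(r.fun.reshape(-1,2).round(2))
p=r.x
print('pins',[atz(cw,o,q[2]/1000).round(4) for q,o in obs])
k=atz(cw,z(537,68),.091);print('knob',k)
pv=P(p,(-88,0,51));d=k-pv;print('latch ang',np.arctan2(d[1],d[0])-p[2],np.hypot(*d[:2]))
ct=campose('top');cs=campose('scene')
for q in [(0,-68,58),(0,68,58),(-88,0,51)]: print('top',proj(ct,P(p,q)).round(1),'scene',proj(cs,P(p,q)).round(1))
E
python3 fit.py
```

```text
[0.57131592 0.2051803  0.08260269] 4.732785427507057
[[-0.15  0.29]
 [ 0.46  0.47]
 [-1.84 -1.08]
 [ 1.46 -1.18]
 [-0.    0.15]
 [-0.24  0.94]
 [ 0.31  1.36]]
pins [array([0.5766, 0.1376, 0.058 ]), array([0.5652, 0.2724, 0.058 ]), array([0.4759, 0.0989, 0.022 ]), array([0.4598, 0.2947, 0.022 ]), array([0.4835, 0.1979, 0.051 ])]
knob [0.457623   0.22820219 0.091     ]
latch ang 2.1975124174633573 0.03990832135061128
top [171.9 191.8] scene [305.1 235. ]
top [127.7 196.2] scene [349.7 259. ]
top [152.2 222.6] scene [342.8 230.4]
```

```bash
python3 - <<'E'
from h import *
s=st()
want([.562,-.265,.25],6)
E
```

```text
t 1.95 pos [0.5991 0.201  0.2314] j [ 12.3  23.2  82.3   0.   74.5 -82.1] F [-0.7 -0.5  0.6] M [-0.02 -0.04  0.04] w 84.8
toolX [-0.001  0.    -1.   ] Y [-0.076  0.997  0.001] Z [ 0.997  0.076 -0.001]
shift cm [ -1.88 -46.19  -7.22] spin 88.34 alt -91.66 rows 11.220199148347422
```

drive_tool(
  translation=[
    [-1.9,-46.2,-7.2],
    [-1.9,-46.2,-7.2],
    [-1.9,-46.2,-7.2],
    [-1.9,-46.2,-7.2],
    [-1.9,-46.2,-7.2],
    [-1.9,-46.2,-7.2],
    [-1.9,-46.2,-7.2],
    [-1.9,-46.2,-7.2],
    [-1.9,-46.2,-7.2],
    [-1.9,-46.2,-7.2],
  ],
  spin=[88.3,88.3,88.3,88.3,88.3,88.3,88.3,88.3,88.3,88.3],
  gripper=[8.5,8.5,8.5,8.5,8.5,8.5,8.5,8.5,8.5,8.5],
)

```text
clock: 2.78
eef_pos: [0.5657, -0.2147, 0.2486]
tool_rot: [-172.3, 90.0, 120.1]
contact_force: [1.0, -0.3, -0.4]
grip_width: 0.997
```

```bash
python3 - <<'E'
from h import *
s=st()
want([.562,-.265,.25],6)
E
```

```text
t 2.78 pos [ 0.5657 -0.2147  0.2486] j [-27.3  20.2  84.6   0.   75.3 -49.8] F [ 1.  -0.3 -0.4] M [ 0.05 -0.05 -0.01] w 85.1
toolX [-0.     0.001 -1.   ] Y [ 0.924  0.382 -0.   ] Z [ 0.382 -0.924 -0.001]
shift cm [-0.14 -2.27  4.5 ] spin 16.45 alt -163.55 rows 1.209232384693856
```

drive_tool(
  translation=[
    [-0.1,-2.3,4.5],
    [-0.1,-2.3,4.5],
    [-0.1,-2.3,4.5],
    [-0.1,-2.3,4.5],
    [-0.1,-2.3,4.5],
    [-0.1,-2.3,4.5],
  ],
  spin=[16.4,16.4,16.4,16.4,16.4,16.4],
  gripper=[8.5,8.5,8.5,8.5,8.5,8.5],
)

```text
clock: 3.28
eef_pos: [0.5618, -0.2635, 0.2497]
tool_rot: [-160.5, 89.9, 115.7]
contact_force: [-0.2, 0.5, 0.3]
grip_width: 0.997
```

```bash
python3 - <<'E'
from h import *
s=st()
im=eyes.snapshot('wrist');cv2.imwrite('pics/w2.png',cv2.resize(im,None,fx=1.5,fy=1.5,interpolation=cv2.INTER_CUBIC))
cv2.imwrite('pics/w2z.png',cv2.resize(im[80:230,140:340],None,fx=4,fy=4,interpolation=cv2.INTER_CUBIC))
np.save('w2.npy',np.r_[s['eef_pos'],s['tool_rot']])
for th in ['plate_grip']:
    print(th,[(np.round(o['location'],1),round(o['p'],2)) for o in eyes.pinpoint('wrist',th)[:3]])
st()
E
```

```text
t 3.28 pos [ 0.5618 -0.2635  0.2497] j [-31.5  21.4  82.5   0.   76.2 -37.8] F [-0.2  0.5  0.3] M [ 0.07 -0.03  0.02] w 85.1
toolX [-0.     0.001 -1.   ] Y [ 0.994  0.109 -0.   ] Z [ 0.109 -0.994 -0.001]
plate_grip [(array([257.6, 170.9]), 0.74), (array([65.5, 19.6]), 0.64)]
t 3.38 pos [ 0.5619 -0.2638  0.2497] j [-31.5  21.4  82.5   0.   76.1 -37.8] F [-0.6 -0.1  0.4] M [-0.02 -0.    0.03] w 84.6
toolX [-0.     0.001 -1.   ] Y [ 0.994  0.108 -0.   ] Z [ 0.108 -0.994 -0.001]
```

View pics/w2.png

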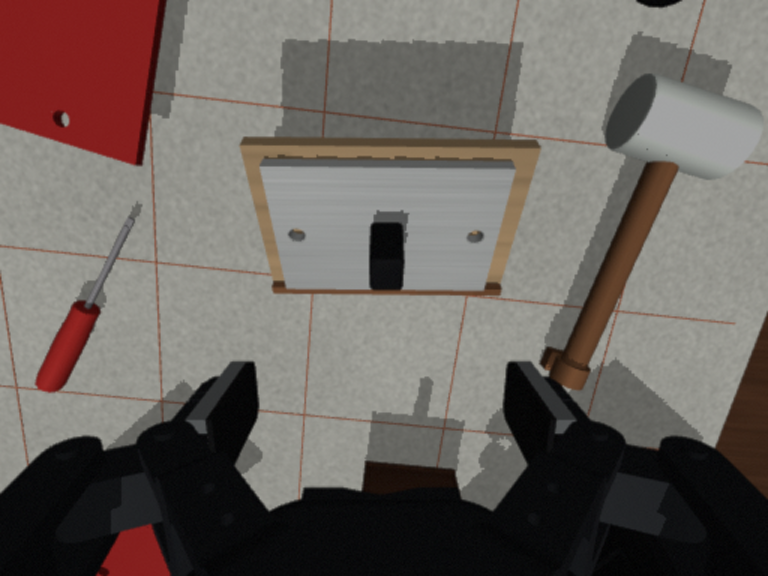

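View pics/w2z.png

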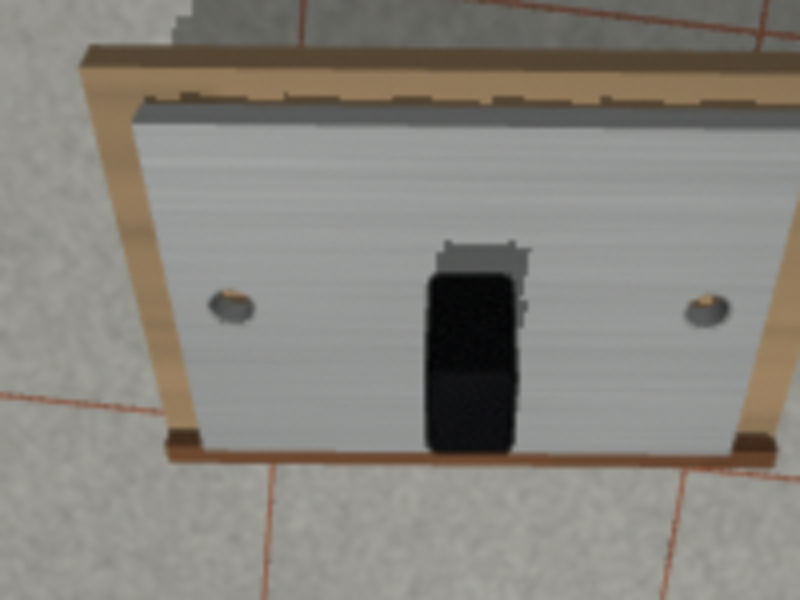

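```bash
cat > fit2.py <<'E'
from h import *
from scipy.optimize import least_squares
w=np.load('w2.npy');cw=campose('wrist',dict(eef_pos=w[:3],tool_rot=w[3:]))
z=lambda x,y:np.array([140+x/4,80+y/4])
obs=[((0,68,10),z(232,306)),((0,-68,10),z(708,310)),((58,85,10),z(133,124)),((58,-85,10),(514.5/1.5,166.5/1.5)),((-58,85,10),z(202,451)),((-58,-85,10),z(733,455)),
((15,12,54),z(428,371)),((15,-12,54),z(517,372)),((-15,12,54),z(429,452)),((-15,-12,54),z(515,453)),((15,12,10),z(429,275)),((15,-12,10),z(515,276))]
def T(p,q): return p[:3]+R.from_euler('zy',[p[3],-p[4]]).as_matrix()@(np.array(q)/1000)
def f(p): return np.concatenate([proj(cw,T(p,q))-o for q,o in obs]+[[(np.degrees(p[4])-30)*1]])
r=least_squares(f,[.56,-.24,.07,np.radians(96),np.radians(30)]);p=r.x;print(p,np.degrees(p[3:]));print(r.fun[:-1].reshape(-1,2).round(2).tolist())
g=T(p,(0,0,32));print('grip',g)
ct=campose('top');cs=campose('scene');print(proj(ct,g),proj(cs,g))
np.save('plate.npy',p)
for n in (0,6,8): 
  G=T(p,(0,0,32+n))+[0,0,-.019];print(n,'TCP target',G);want(G,np.degrees(p[3])-90)
E
python3 fit2.py
```

```text
[ 0.56688434 -0.2509416   0.05536744  1.68456255  0.10551826] [96.51832445  6.04575087]
[[4.0, 6.84], [0.16, 7.3], [11.65, 2.16], [-6.97, 1.26], [0.83, 16.03], [5.57, 19.1], [-4.17, -16.46], [-2.82, -16.48], [-4.0, -8.0], [-2.55, -7.79], [0.88, 2.42], [-0.05, 2.33]]
grip [ 0.56351402 -0.2509416   0.08718946]
[299.02997105 192.59754563] [214.49431349 167.71219188]
0 TCP target [ 0.56351402 -0.2509416   0.06818946]
shift cm [18.16  0.31 -1.25] spin -0.31 alt 179.69 rows 4.364648210100697
6 TCP target [ 0.56288208 -0.2509416   0.07415609]
shift cm [17.56  0.24 -1.25] spin -0.31 alt 179.69 rows 4.221824074197465
8 TCP target [ 0.56267144 -0.2509416   0.07614496]
shift cm [17.36  0.22 -1.26] spin -0.31 alt 179.69 rows 4.174232219709611
```

```bash
sed -i "s/'zy'/'ZY'/" fit2.py; python3 fit2.py
```

```text
[ 0.56335321 -0.23770958  0.06256147  1.67604489  0.50973669] [96.03029854 29.20576092]
[[0.34, 0.89], [-0.2, 0.3], [0.13, 0.13], [0.32, 0.76], [0.85, 0.26], [-0.71, -0.32], [-0.81, 0.14], [0.96, -0.03], [-0.63, 1.0], [0.17, 0.82], [-0.28, -1.95], [-0.16, -2.13]]
grip [ 0.56499356 -0.25323749  0.09049341]
[299.92014374 191.93247238] [213.62295089 166.79151578]
0 TCP target [ 0.56499356 -0.25323749  0.07149341]
shift cm [17.82  0.43 -1.  ] spin 0.18 alt -179.82 rows 4.282488639005099
6 TCP target [ 0.56530113 -0.25614898  0.07673065]
shift cm [17.3   0.43 -0.71] spin 0.18 alt -179.82 rows 4.153613349581386
8 TCP target [ 0.56540365 -0.25711947  0.07847639]
shift cm [17.13  0.43 -0.61] spin 0.18 alt -179.82 rows 4.1108762368584575
```

drive_tool(
  translation=[
    [4,0.4,-0.7],
    [8,0.4,-0.7],
    [11,0.4,-0.7],
    [13,0.4,-0.7],
    [13.5,0.4,-0.7],
    [13.5,0.4,-0.7],
  ],
  spin=[0.2,0.2,0.2,0.2,0.2,0.2],
  gripper=[5,5,5,5,5,5],
)

```text
clock: 3.88
eef_pos: [0.5641, -0.255, 0.1132]
tool_rot: [-132.8, 89.8, 143.2]
contact_force: [0.7, 0.0, 0.6]
grip_width: 0.589
```

```bash
python3 - <<'E'
from h import *
s=st()
im=eyes.snapshot('wrist');cv2.imwrite('pics/w3.png',cv2.resize(im,None,fx=1.5,fy=1.5,interpolation=cv2.INTER_CUBIC))
im=eyes.snapshot('scene');cv2.imwrite('pics/s3.png',cv2.resize(im[80:240,150:340],None,fx=3.5,fy=3.5,interpolation=cv2.INTER_CUBIC))
np.save('w3.npy',np.r_[s['eef_pos'],s['tool_rot']])
p=np.load('plate.npy')
cw=campose('wrist',s)
T=lambda q: p[:3]+R.from_euler('ZY',[p[3],-p[4]]).as_matrix()@(np.array(q)/1000)
print([(q,(proj(cw,T(q))*1.5).round(1).tolist()) for q in [(0,68,10),(0,-68,10),(15,12,54),(15,-12,54),(-15,12,54),(-15,-12,54),(58,85,10)]])
want(T((0,0,38))-[0,0,.019],np.degrees(p[3])-90)
E
```

```text
t 3.88 pos [ 0.5641 -0.255   0.1132] j [-30.7  29.2  90.9   0.   60.2 -36.8] F [0.7 0.  0.6] M [-0.01 -0.04  0.01] w 50.3
toolX [-0.003  0.003 -1.   ] Y [ 0.994  0.106 -0.003] Z [ 0.106 -0.994 -0.003]
[((0, 68, 10), [235.7, 299.6]), ((0, -68, 10), [532.3, 300.0]), ((15, 12, 54), [351.2, 359.7]), ((15, -12, 54), [418.0, 359.8]), ((-15, 12, 54), [354.9, 402.7]), ((-15, -12, 54), [413.4, 402.8]), ((58, 85, 10), [149.1, 188.6])]
shift cm [ 3.92 -0.07 -0.04] spin 0.02 alt -179.98 rows 0.9414582841979799
```

View pics/w3.png

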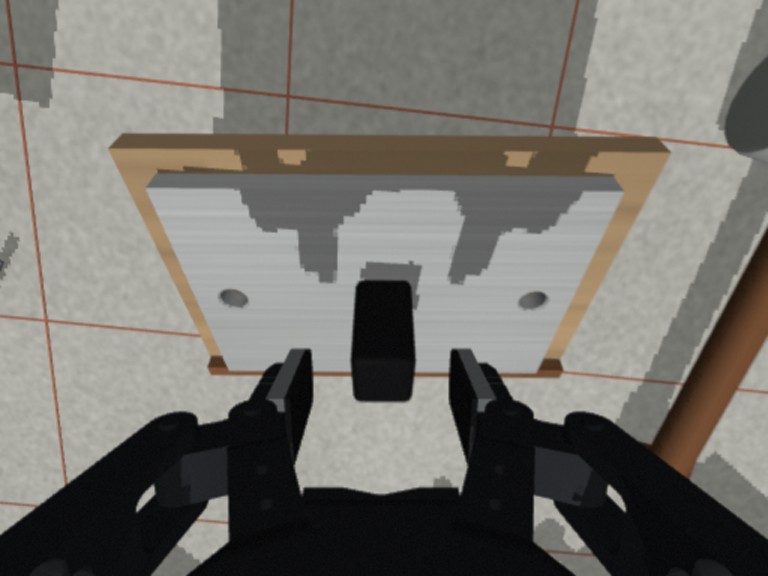

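View pics/s3.png

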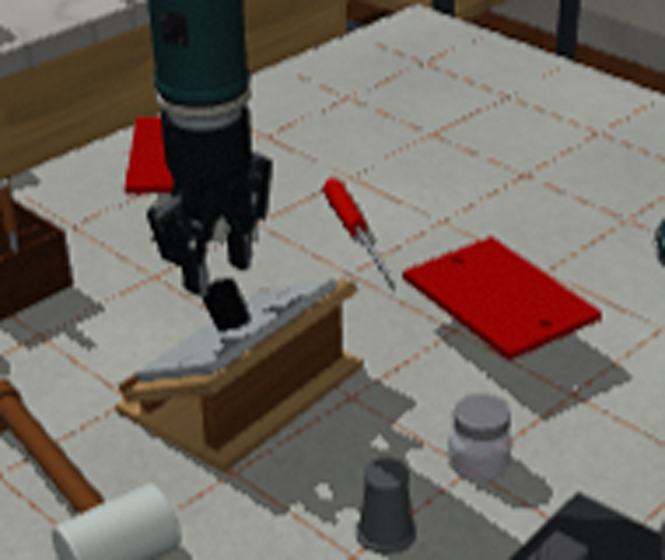

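drive_tool(
  translation=[
    [2,0,0],
    [3.5,0,0],
    [3.9,0,0],
    [3.9,0,0],
    [3.9,0,0],
    [3.9,0,0],
    [3.9,0,0],
    [3.9,0,0],
    [3.9,0,0],
    [3.9,0,0],
  ],
  spin=[0,0,0,0,0,0,0,0,0,0],
  gripper=[5,5,5,4,0,0,0,0,0,0],
)

```text
clock: 4.82
eef_pos: [0.5671, -0.2573, 0.0786]
tool_rot: [55.3, 89.8, -28.6]
contact_force: [-1.1, -0.2, 6.6]
grip_width: 0.274
```

```bash
python3 - <<'E'
from h import *
s=st()
im=eyes.snapshot('wrist');cv2.imwrite('pics/w4.png',cv2.resize(im,None,fx=1.5,fy=1.5,interpolation=cv2.INTER_CUBIC))
E
```

```text
t 4.82 pos [ 0.5671 -0.2573  0.0786] j [-30.8  31.6  92.3   0.   55.8 -36.8] F [-1.1 -0.2  6.6] M [-0.13  0.26  0.05] w 23.4
toolX [ 0.004 -0.002 -1.   ] Y [0.994 0.106 0.003] Z [ 0.106 -0.994  0.002]
```

View pics/w4.png

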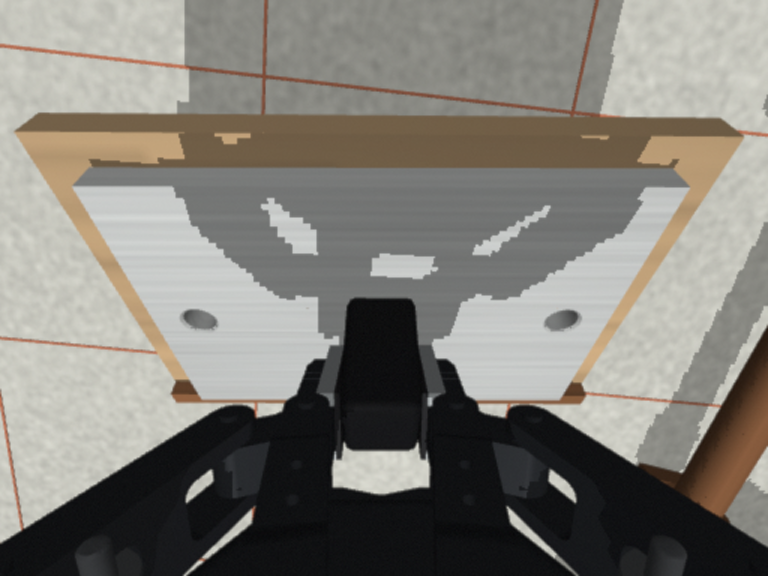

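drive_tool(
  translation=[
    [-0.5,0,0],
    [-1.5,0,0],
    [-3,0,0],
    [-5,0,0],
    [-7,0,0],
    [-9,0,0],
    [-10,0,0],
    [-10,0,0],
  ],
  spin=[0,0,0,0,0,0,0,0],
  gripper=[0,0,0,0,0,0,0,0],
)

```text
clock: 5.53
eef_pos: [0.5683, -0.2579, 0.1817]
tool_rot: [54.9, 89.5, -29.0]
contact_force: [-0.2, -0.3, -3.6]
grip_width: 0.272
```

```bash
python3 - <<'E'
from h import *
s=st()
np.save('w5.npy',np.r_[s['eef_pos'],s['tool_rot']])
im=eyes.snapshot('wrist');cv2.imwrite('pics/w5.png',cv2.resize(im,None,fx=1.5,fy=1.5,interpolation=cv2.INTER_CUBIC))
im=eyes.snapshot('scene');cv2.imwrite('pics/s5.png',cv2.resize(im[40:240,100:340],None,fx=3,fy=3,interpolation=cv2.INTER_CUBIC))
E
```

```text
t 5.53 pos [ 0.5683 -0.2579  0.1817] j [-30.8  24.9  87.2   0.   67.4 -36.8] F [-0.2 -0.3 -3.6] M [-0.14 -0.07 -0.04] w 23.2
toolX [ 0.008 -0.004 -1.   ] Y [0.994 0.106 0.008] Z [ 0.106 -0.994  0.005]
```

View pics/w5.png

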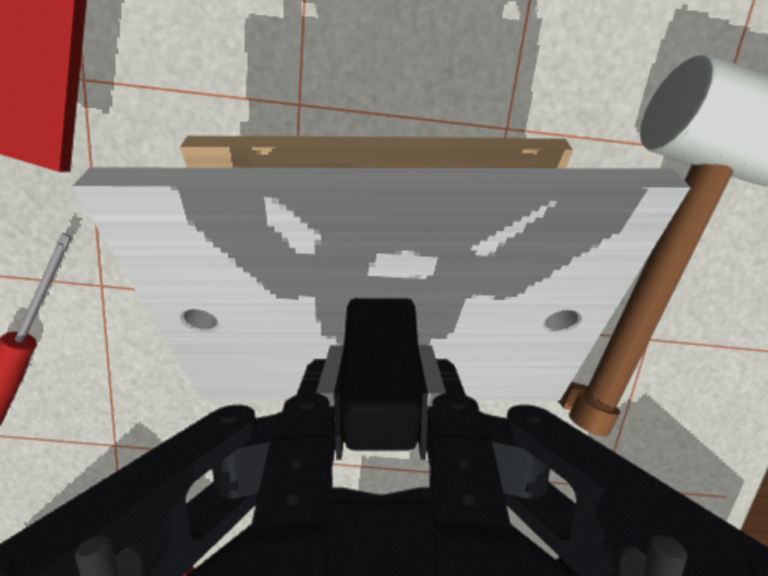

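View pics/s5.png

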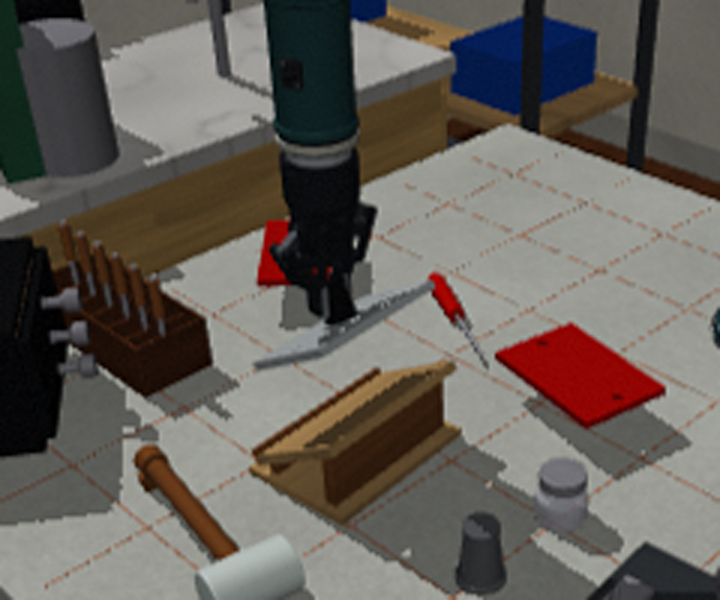

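```bash
python3 - <<'E'
from h import *
ct=campose('top')
for n,p in dict(tgt=(345,210),rack=(372,193),red=(373,255),boxc=(398,150),standlip=(317,222),standlip2=(309,163),mal=(330,140)).items(): print(n,atz(ct,p,0.0).round(3))
want([.525,-.445,.12],6.03)
for y in (-.45,-.41): print(np.hypot(.525,y))
E
```

```text
tgt [ 0.517 -0.41   0.   ]
rack [ 0.571 -0.501  0.   ]
red [ 0.371 -0.492  0.   ]
boxc [ 0.714 -0.597  0.   ]
standlip [ 0.48  -0.317  0.   ]
standlip2 [ 0.675 -0.299  0.   ]
mal [ 0.752 -0.372  0.   ]
shift cm [ 5.87 -6.13 18.25] spin 0.03 alt -179.97 rows 4.827202252303175
0.6914658342969666
0.6661268647937869
```

```bash
python3 - <<'E'
from h import *
s=st();want([.50,-.427,.058],6.03)
E
```

```text
t 5.63 pos [ 0.5665 -0.2569  0.1785] j [-30.8  25.   87.4   0.   67.4 -36.8] F [-0.8  0.1 -3.9] M [-0.13  0.02 -0.03] w 23.1
toolX [ 0.004 -0.002 -1.   ] Y [0.994 0.106 0.003] Z [ 0.106 -0.994  0.002]
shift cm [12.05 -8.45 16.19] spin 0.03 alt -179.97 rows 5.246562974235975
```

drive_tool(
  translation=[
    [0,-1,2],
    [0,-3,5.5],
    [0,-5,9.5],
    [0,-7,13],
    [1.5,-8.4,16.2],
    [4.5,-8.4,16.2],
    [7.5,-8.4,16.2],
    [10,-8.4,16.2],
    [11.5,-8.4,16.2],
    [11.5,-8.4,16.2],
  ],
  spin=[0,0,0,0,0,0,0,0,0,0],
  gripper=[0,0,0,0,0,0,0,0,0,0],
)

```text
clock: 6.47
eef_pos: [0.4969, -0.4237, 0.0575]
tool_rot: [-152.9, 89.6, 123.2]
contact_force: [0.0, 0.7, -3.8]
grip_width: 0.274
```

```bash
python3 - <<'E'
from h import *
s=st()
im=eyes.snapshot('top');cv2.imwrite('pics/t6.png',cv2.resize(im[110:300,250:480],None,fx=3,fy=3,interpolation=cv2.INTER_CUBIC))
im=eyes.snapshot('scene');cv2.imwrite('pics/s6.png',cv2.resize(im[40:240,50:340],None,fx=2.7,fy=2.7,interpolation=cv2.INTER_CUBIC))
E
```

```text
t 6.47 pos [ 0.4969 -0.4237  0.0575] j [-46.6  35.4  88.4   0.1  56.6 -52.6] F [ 0.   0.7 -3.8] M [-0.04  0.   -0.04] w 23.4
toolX [-0.004  0.006 -1.   ] Y [ 0.994  0.105 -0.003] Z [ 0.105 -0.994 -0.007]
```

View pics/t6.png

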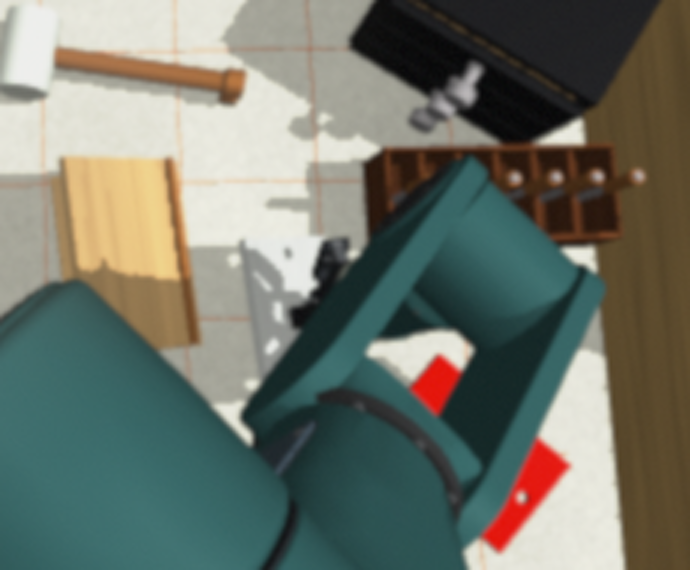

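View pics/s6.png

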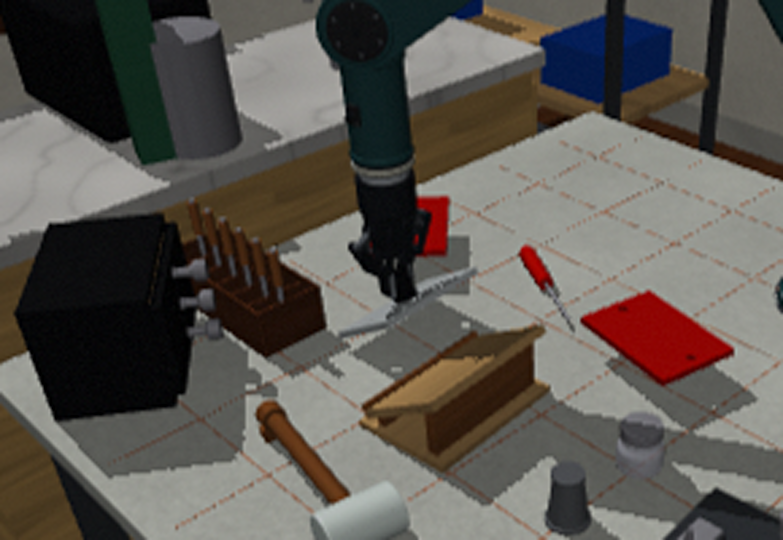

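drive_tool(
  translation=[
    [0.7,0,0],
    [1.2,0,-0.2],
    [1.5,0,-0.6],
    [1.8,0,-1.0],
    [2.1,0,-1.4],
    [2.4,0,-1.8],
    [2.7,0,-2.2],
    [2.9,0,-2.6],
    [2.9,0,-2.6],
  ],
  spin=[0,0,0,0,0,0,0,0,0],
  gripper=[0,0,0,0,0,0,0,0,0],
)

```text
clock: 7.32
eef_pos: [0.4974, -0.4016, 0.035]
tool_rot: [32.5, 89.7, -51.4]
contact_force: [-3.0, -2.6, 7.3]
grip_width: 0.271
```

```bash
python3 - <<'E'
from h import *
s=st()
im=eyes.snapshot('wrist');cv2.imwrite('pics/w7.png',cv2.resize(im,None,fx=1.5,fy=1.5,interpolation=cv2.INTER_CUBIC))
im=eyes.snapshot('scene');cv2.imwrite('pics/s7.png',cv2.resize(im[90:220,120:300],None,fx=3.7,fy=3.7,interpolation=cv2.INTER_CUBIC))
E
```

```text
t 7.32 pos [ 0.4974 -0.4016  0.035 ] j [-45.1  36.   91.6  -0.   52.1 -51.2] F [-3.  -2.6  7.3] M [-0.77  0.66 -0.17] w 23.2
toolX [ 0.003 -0.004 -1.   ] Y [0.994 0.107 0.002] Z [ 0.107 -0.994  0.004]
```

View pics/w7.png

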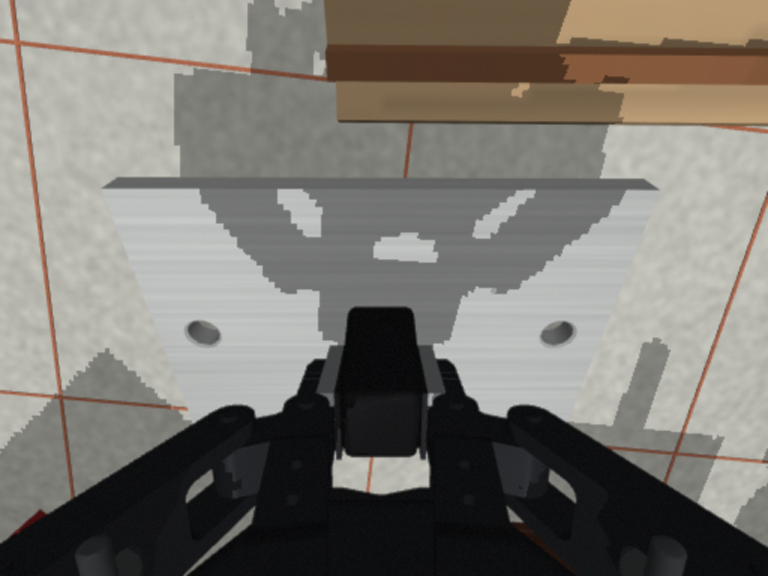

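View pics/s7.png

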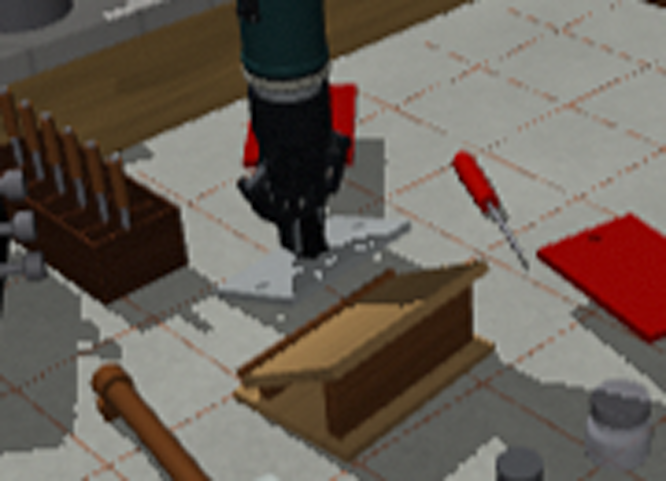

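drive_tool(
  translation=[
    [0.8,0,-0.3],
    [1.1,0,-0.6],
    [1.4,0,-0.9],
    [1.7,0,-1.1],
    [2.0,0,-1.2],
    [2.2,0,-1.2],
    [2.2,0,-1.2],
  ],
  spin=[0,0,0,0,0,0,0],
  gripper=[0,0,0,0,0,0,0],
)

```text
clock: 8.0
eef_pos: [0.496, -0.3878, 0.0171]
tool_rot: [54.4, 89.8, -29.6]
contact_force: [-9.0, 11.1, 31.8]
grip_width: 0.269
```

```bash
python3 - <<'E'
from h import *
s=st()
im=eyes.snapshot('wrist');cv2.imwrite('pics/w8.png',cv2.resize(im,None,fx=1.5,fy=1.5,interpolation=cv2.INTER_CUBIC))
im=eyes.snapshot('scene');cv2.imwrite('pics/s8.png',cv2.resize(im[90:220,120:300],None,fx=3.7,fy=3.7,interpolation=cv2.INTER_CUBIC))
E
```

```text
t 8.00 pos [ 0.496  -0.3878  0.0171] j [-44.3  36.8  93.4   0.1  49.5 -50.5] F [-9.  11.1 31.8] M [ 1.48  0.92 -0.21] w 22.9
toolX [ 0.003 -0.002 -1.   ] Y [0.994 0.106 0.003] Z [ 0.106 -0.994  0.002]
```

View pics/w8.png

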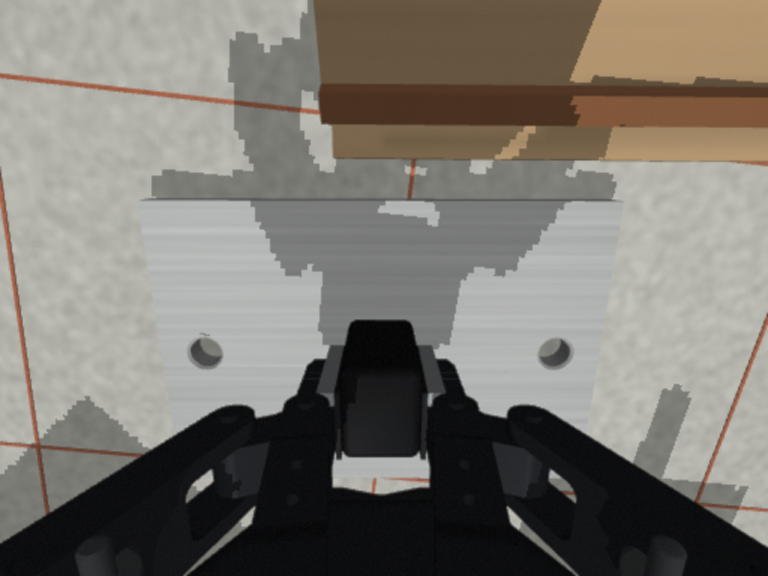

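View pics/s8.png

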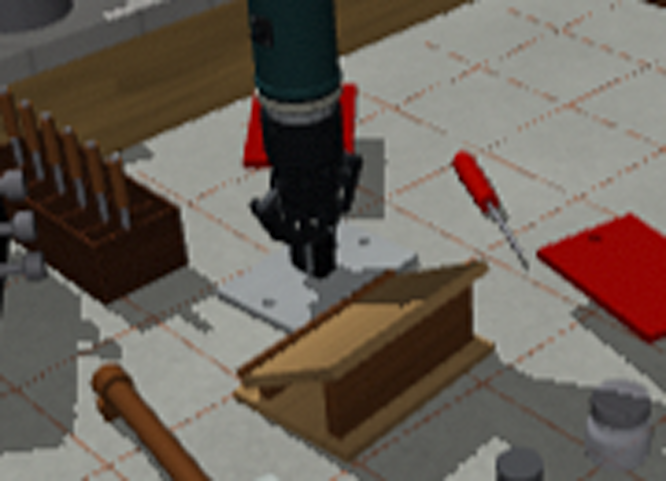

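drive_tool(
  translation=[
    [-0.1,0,0],
    [-0.1,0,0],
    [-0.1,0,0],
    [-0.1,0,0],
    [0,0,0],
    [0,0,0],
    [0,0,0],
  ],
  spin=[0,0,0,0,0,0,0],
  gripper=[2.8,3.5,4,4,4,4,4],
)

```text
clock: 8.68
eef_pos: [0.4958, -0.3877, 0.0165]
tool_rot: [58.2, 89.9, -25.7]
contact_force: [1.0, -0.3, 0.4]
grip_width: 0.471
```

```bash
python3 - <<'E'
from h import *
s=st()
np.save('w9.npy',np.r_[s['eef_pos'],s['tool_rot']])
im=eyes.snapshot('wrist');cv2.imwrite('pics/w9.png',cv2.resize(im,None,fx=1.5,fy=1.5,interpolation=cv2.INTER_CUBIC))
E
```

```text
t 8.68 pos [ 0.4958 -0.3877  0.0165] j [-44.3  36.9  93.5   0.1  49.5 -50.5] F [ 1.  -0.3  0.4] M [0.   0.01 0.02] w 40.2
toolX [ 0.002 -0.001 -1.   ] Y [0.994 0.106 0.002] Z [ 0.106 -0.994  0.001]
```

View pics/w9.png

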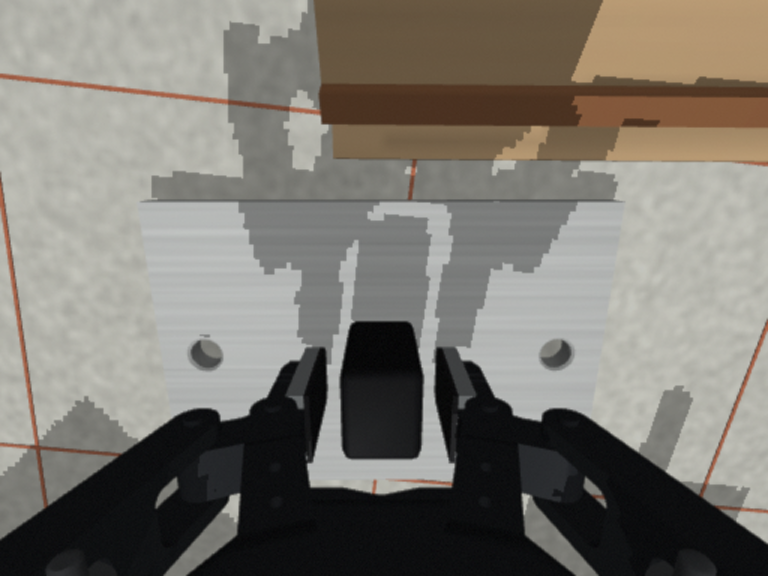

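```bash
python3 - <<'E'
from h import *
w=np.load('w9.npy');s=dict(eef_pos=w[:3],tool_rot=w[3:]);cw=campose('wrist',s)
a=atz(cw,(206/1.5,353/1.5),.01);b=atz(cw,(556/1.5,353/1.5),.01);m=(a+b)/2;d=b-a
print(a,b,np.linalg.norm(d),m,np.degrees(np.arctan2(d[1],d[0])))
print('rel tool',rot(w[3:]).T@(m-w[:3])*1000)
E
```

```text
[ 0.42864057 -0.39277508  0.01      ] [ 0.56241599 -0.37875014  0.01      ] 0.13450859371775364 [ 0.49552828 -0.38576261  0.01      ] 5.984992753641915
rel tool [ 6.49377105 -0.06064275 -1.97521819]
```

drive_tool(
  translation=[
    [0,0,-0.2],
    [0,0,-0.2],
    [0,0,-0.2],
    [0,0,-0.2],
    [0,0,-0.2],
    [-1,0,-0.2],
    [-3,0,-0.2],
    [-6,0,-0.2],
    [-10,0,-0.2],
    [-14,0,-0.2],
  ],
  spin=[0,0,0,0,0,0,0,0,0,0],
  gripper=[2,0,0,0,0,0,0,0,0,0],
)

```text
clock: 9.57
eef_pos: [0.4938, -0.3844, 0.1572]
tool_rot: [-165.7, 89.9, 110.4]
contact_force: [1.1, -1.1, -5.0]
grip_width: 0.273
```

```bash
python3 - <<'E'
from h import *
s=st()
im=eyes.snapshot('wrist');cv2.imwrite('pics/w10.png',cv2.resize(im,None,fx=1.5,fy=1.5,interpolation=cv2.INTER_CUBIC))
im=eyes.snapshot('scene');cv2.imwrite('pics/s10.png',cv2.resize(im[40:220,120:320],None,fx=3.3,fy=3.3,interpolation=cv2.INTER_CUBIC))
s=st()
want([.571,.205,.18],94.8)
E
```

```text
t 9.57 pos [ 0.4938 -0.3844  0.1572] j [-44.2  26.7  87.9   0.   65.5 -50.3] F [ 1.1 -1.1 -5. ] M [-0.12 -0.09 -0.02] w 23.3
toolX [-0.     0.001 -1.   ] Y [ 0.994  0.106 -0.   ] Z [ 0.106 -0.994 -0.001]
t 9.67 pos [ 0.4986 -0.389   0.1643] j [-44.2  26.3  87.4   0.   65.4 -50.3] F [ 1.4 -1.5 -2.7] M [-0.08 -0.13  0.01] w 23.5
toolX [ 0.011 -0.01  -1.   ] Y [0.994 0.106 0.01 ] Z [ 0.106 -0.994  0.011]
shift cm [ -2.1   13.52 -58.27] spin -88.7 alt 91.3 rows 14.353953400394134
```

View pics/w10.png

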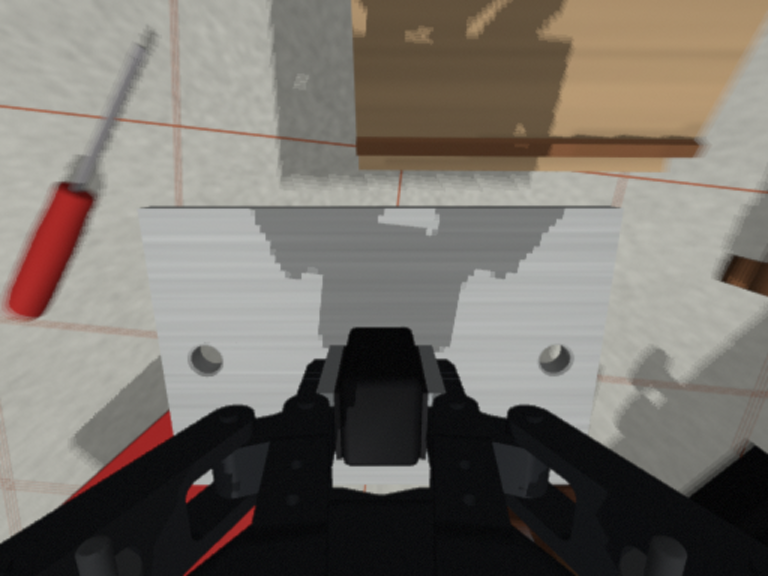

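View pics/s10.png

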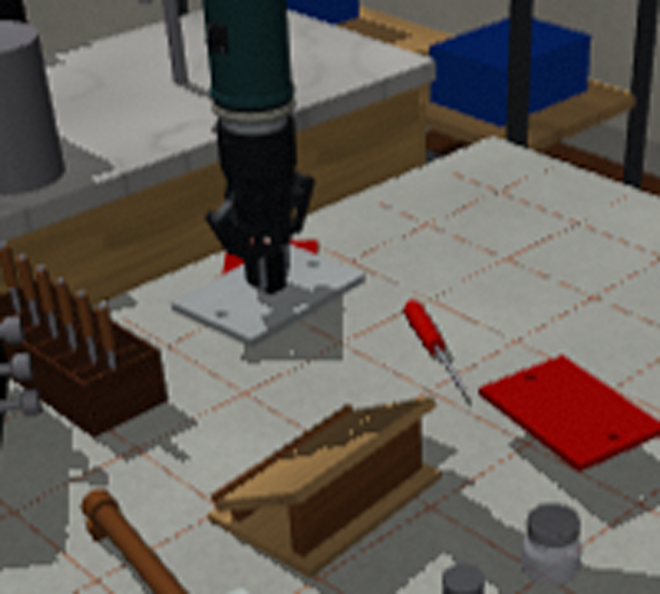

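drive_tool(
  translation=[
    [-1,0.3,-1.5],
    [-2,1,-4],
    [-2.1,1.7,-7.5],
    [-2.1,2.5,-11],
    [-2.1,3.3,-14.5],
    [-2.1,4.2,-18],
    [-2.1,5,-21.5],
    [-2.1,5.8,-25],
    [-2.1,6.6,-28.5],
    [-2.1,7.4,-32],
  ],
  spin=[-2,-6,-11,-16,-21,-26,-31,-36,-41,-46],
  gripper=[0,0,0,0,0,0,0,0,0,0],
)

```text
clock: 10.5
eef_pos: [0.5368, -0.0609, 0.1817]
tool_rot: [-8.5, 89.2, -46.2]
contact_force: [0.9, 0.6, -3.7]
grip_width: 0.272
```

```bash
python3 - <<'E'
from h import *
s=st()
want([.571,.205,.18],94.8)
E
```

```text
t 10.50 pos [ 0.5368 -0.0609  0.1817] j [-13.5  18.3  97.9  -0.5  63.1 -65.6] F [ 0.9  0.6 -3.7] M [ 0.04 -0.05 -0.01] w 23.2
toolX [ 0.01 -0.01 -1.  ] Y [ 0.611  0.791 -0.002] Z [ 0.791 -0.611  0.014]
shift cm [ -0.06  23.14 -13.55] spin -42.48 alt 137.52 rows 6.429646001835105
```

drive_tool(
  translation=[
    [0,2.5,-1.5],
    [0,5.5,-3.2],
    [0,8.5,-5],
    [0,11.5,-6.7],
    [0,14.5,-8.5],
    [0,17.5,-10.2],
    [0,20.5,-12],
    [0,22.5,-13.2],
    [0,23.1,-13.5],
    [0,23.1,-13.5],
  ],
  spin=[-4,-10,-16,-22,-28,-34,-40,-42.5,-42.5,-42.5],
  gripper=[0,0,0,0,0,0,0,0,0,0],
)

```text
clock: 11.33
eef_pos: [0.5704, 0.2061, 0.1786]
tool_rot: [-55.8, 89.2, -50.9]
contact_force: [-1.6, 0.1, -4.6]
grip_width: 0.272
```

```bash
cat > at.py <<'E'
from h import *
import sys
n=sys.argv[1]
s=st();print(s['tool_rot'])
im=eyes.snapshot('wrist');cv2.imwrite(f'pics/w{n}.png',cv2.resize(im,None,fx=1.5,fy=1.5,interpolation=cv2.INTER_CUBIC))
np.save(f'w{n}.npy',np.r_[s['eef_pos'],s['tool_rot']])
cw=campose('wrist',s);Rt=rot(s['tool_rot'])
# holes by user
E
python3 at.py 11; python3 - <<'E'
from h import *
c=eyes.get_calibration('wrist');H=np.array(c['hand_eye'])
cw=(c,H[:3,3],H[:3,:3])
for px in [((206,359),(555,358))]:
    P=[]
    for q in px:
        o,d=ray(cw,(q[0]/1.5,q[1]/1.5));P.append(o+d*(.0065-o[0])/d[0])
    print('in tool',P,np.mean(P,0),np.linalg.norm(P[1]-P[0]))
E
```

```text
t 11.33 pos [0.5704 0.2061 0.1786] j [ 13.8  23.8  89.4  -0.7  66.4 -80.9] F [-1.6  0.1 -4.6] M [ 0.02 -0.02 -0.01] w 23.2
toolX [ 0.008 -0.01  -1.   ] Y [-0.086  0.996 -0.011] Z [0.996 0.086 0.007]
[-55.80680874  89.24857287 -50.86512831]
in tool [array([ 0.0065    , -0.06874979, -0.00126396]), array([ 0.0065    ,  0.06595546, -0.00167644])] [ 0.0065     -0.00139716 -0.0014702 ] 0.1347058855401035
```

View pics/w11.png

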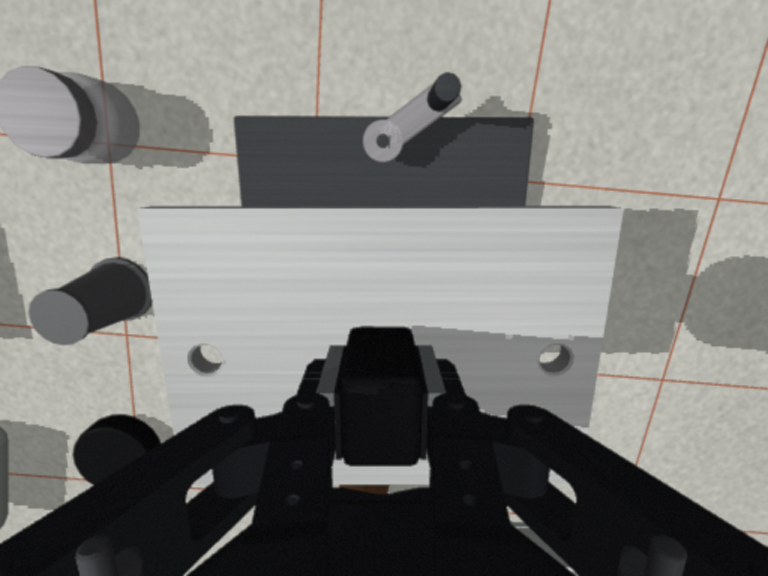

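```bash
cat > hl.py <<'E'
from h import *
c=eyes.get_calibration('wrist');H=np.array(c['hand_eye'])
cw=(c,H[:3,3],H[:3,:3])
def tool(q,x):
    o,d=ray(cw,q);return o+d*(x-o[0])/d[0]
E
python3 - <<'E'
from hl import *
for px in [((206,353),(556,353)),((206,359),(555,358)),((206.5,359),(555.5,358.5))]:
  for x in (.0065,.010):
    P=[tool((q[0]/1.5,q[1]/1.5),x) for q in px]
    print(x,np.mean(P,0)*1000,np.linalg.norm(P[1]-P[0]))
w=np.load('w9.npy');print(w,rot(w[3:]))
E
python3 -c "
import cv2
im=cv2.imread('pics/w11.png')
for k,(x,y) in enumerate([(165,320),(515,320)]): 
    cv2.imwrite(f'pics/h{k}.png',cv2.resize(im[y:y+80,x:x+90],None,fx=5,fy=5,interpolation=cv2.INTER_CUBIC))
a=cv2.imread('pics/h0.png');b=cv2.imread('pics/h1.png');cv2.imwrite('pics/h.png',cv2.resize(cv2.hconcat([a,b]),(800,356)))"
```

```text
0.0065 [ 6.5        -1.18011237 -3.7809188 ] 0.1345494738106048
0.01 [10.         -1.1752915  -2.17735404] 0.13772715238058414
0.0065 [ 6.5        -1.39716275 -1.47019803] 0.1347058855401035
0.01 [10.         -1.397468    0.18793942] 0.13788725811338765
0.0065 [ 6.5        -1.19183279 -1.36478581] 0.13472984067144025
0.01 [10.         -1.18728872  0.29584119] 0.13791177899727133
[ 4.95782645e-01 -3.87712922e-01  1.64965992e-02  5.82358516e+01
  8.98503618e+01 -2.56799772e+01] [[ 0.00235372  0.99436465  0.10598775]
 [-0.00113175  0.10599062 -0.99436649]
 [-0.99999659  0.00222051  0.00137485]]
```

View pics/h.png

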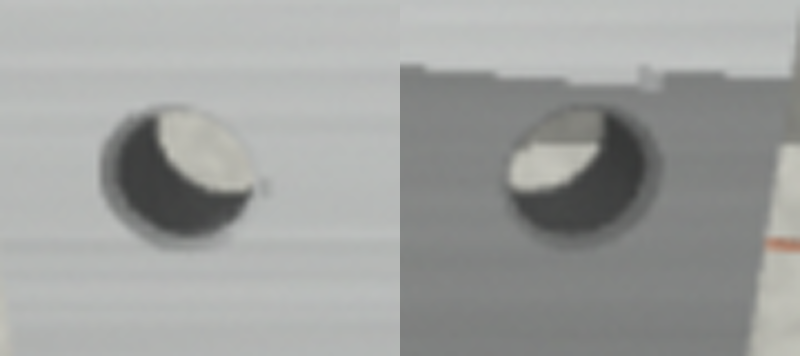

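```bash
python3 - <<'E'
from h import *
s=st();want([.5718,.2063,.080],94.8)
E
```

```text
t 11.38 pos [0.5702 0.2045 0.1786] j [ 13.6  23.8  89.5  -0.8  66.4 -80.9] F [ 0.5  0.2 -3.3] M [ 0.02  0.02 -0.01] w 23.5
toolX [ 0.008 -0.011 -1.   ] Y [-0.085  0.996 -0.012] Z [0.996 0.085 0.007]
shift cm [9.86 0.28 0.1 ] spin 0.07 alt -179.93 rows 2.36553796160942
```

drive_tool(
  translation=[
    [2,0.1,0],
    [5,0.2,0.1],
    [7.5,0.3,0.1],
    [9,0.3,0.1],
    [9.6,0.3,0.1],
    [9.8,0.3,0.1],
    [9.8,0.3,0.1],
  ],
  spin=[0,0,0,0,0,0,0],
  gripper=[0,0,0,0,0,0,0],
)

```text
clock: 11.97
eef_pos: [0.5718, 0.2055, 0.0806]
tool_rot: [-62.0, 89.2, -57.2]
contact_force: [0.7, 0.3, -3.6]
grip_width: 0.274
```

```bash
python3 at.py 12; python3 - <<'E'
from h import *
im=eyes.snapshot('scene');cv2.imwrite('pics/s12.png',cv2.resize(im[170:300,250:400],None,fx=4.5,fy=4.5,interpolation=cv2.INTER_CUBIC))
s=st();want([.5718,.2063,.080],94.8)
E
```

```text
t 11.97 pos [0.5718 0.2055 0.0806] j [ 13.7  30.5  94.3  -0.9  55.  -80.6] F [ 0.7  0.3 -3.6] M [-0.02 -0.03 -0.  ] w 23.4
toolX [ 0.007 -0.012 -1.   ] Y [-0.084  0.996 -0.012] Z [0.996 0.084 0.006]
[-62.00281005  89.21368566 -57.20386188]
t 12.07 pos [0.5728 0.2062 0.0818] j [ 13.8  30.5  94.2  -0.9  55.  -80.6] F [ 0.1  1.1 -4.6] M [ 0.05 -0.02 -0.03] w 23.9
toolX [ 0.01  -0.011 -1.   ] Y [-0.084  0.996 -0.012] Z [0.996 0.084 0.009]
shift cm [ 0.18  0.02 -0.1 ] spin 0.03 alt -179.97 rows 0.05004978585128401
```

View pics/w12.png

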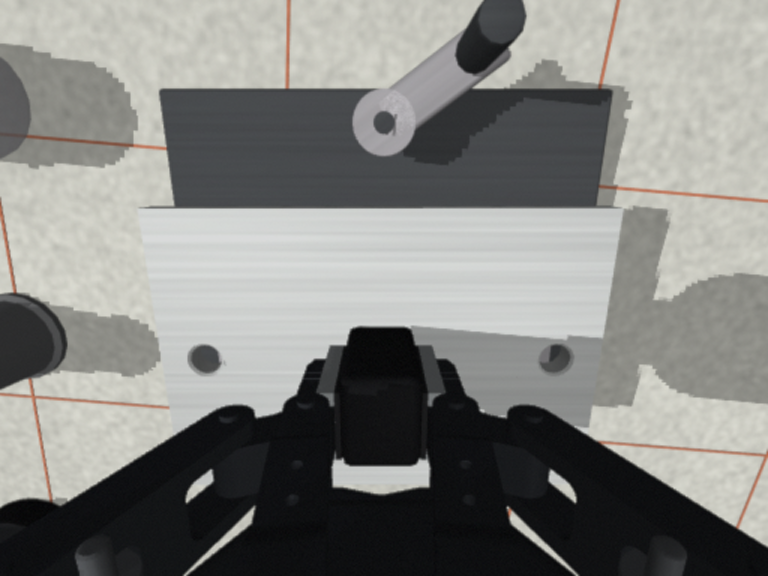

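View pics/s12.png

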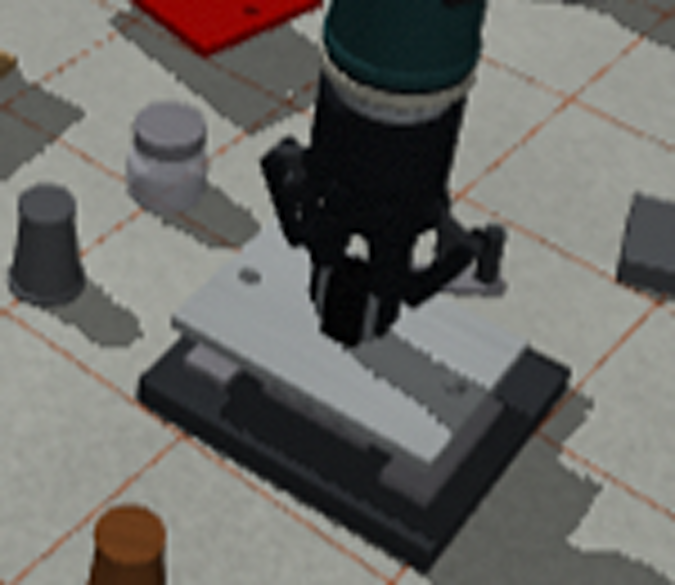

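```bash
python3 - <<'E'
from hl import *
for zt in (.0800,.0812):
    pv=tool((384/1.5,123/1.5),zt-.051);c1=tool((160.5/1.5,90/1.5),zt-.022);c2=tool((612/1.5,90/1.5),zt-.022)
    d=(c2-c1)[1:];print('pivot',pv*1000,'corn',c1*1000,c2*1000,np.linalg.norm(d),np.degrees(np.arctan2(d[1],d[0])))
    print('seat est from pivot (y,z)',pv[1:]*1000+[0,88],'from corners',((c1+c2)/2)[1:]*1000+[0,105])
P=[tool((q[0]/1.5,q[1]/1.5),.0073) for q in ((205.5,359.5),(556,359.5))];print('holes',np.mean(P,0)*1000)
s=manip.get_state();cw2=campose('wrist',s)
E
python3 -c "
import cv2
im=cv2.imread('pics/w12.png')
a=im[320:400,165:255];b=im[320:400,515:605]
cv2.imwrite('pics/h12.png',cv2.resize(cv2.hconcat([a,b]),None,fx=4.44,fy=4.44,interpolation=cv2.INTER_CUBIC))"
```

```text
pivot [ 2.90000000e+01 -2.59956004e-02 -8.84074190e+01] corn [  58.          -96.99306119 -104.6468406 ] [  58.           99.26841277 -104.59474879] 0.19626148086663256 0.015207472656330503
seat est from pivot (y,z) [-0.0259956  -0.40741902] from corners [1.13767579 0.37920531]
pivot [ 3.02000000e+01 -1.64430029e-02 -8.85250122e+01] corn [  59.2         -97.56757621 -104.8449406 ] [  59.2          99.87324368 -104.79253576] 0.19744082684320724 0.015207472656332028
seat est from pivot (y,z) [-0.016443   -0.52501219] from corners [1.15283374 0.18126182]
holes [ 7.3        -1.27595809 -0.66694363]
```

View pics/h12.png

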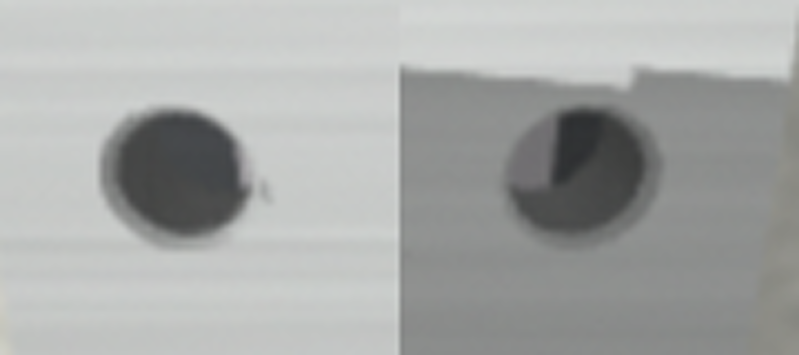

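drive_tool(
  translation=[
    [0.2,0.1,0.05],
    [0.5,0.1,0.05],
    [0.8,0.1,0.05],
    [1.1,0.1,0.05],
    [1.4,0.1,0.05],
    [1.4,0.1,0.05],
  ],
  spin=[0,0,0,0,0,0],
  gripper=[0,0,0,0,0,0],
)

```text
clock: 12.57
eef_pos: [0.5727, 0.2069, 0.067]
tool_rot: [-57.3, 89.2, -52.4]
contact_force: [-1.0, -0.8, -3.9]
grip_width: 0.272
```

```bash
python3 at.py 13; python3 -c "
import cv2
im=cv2.imread('pics/w13.png')
a=im[310:400,160:260];b=im[310:400,505:605]
cv2.imwrite('pics/h13.png',cv2.resize(cv2.hconcat([a,b]),None,fx=4,fy=4,interpolation=cv2.INTER_CUBIC))"
```

```text
t 12.57 pos [0.5727 0.2069 0.067 ] j [ 13.8  31.6  94.7  -0.9  53.4 -80.5] F [-1.  -0.8 -3.9] M [0.06 0.09 0.04] w 23.2
toolX [ 0.009 -0.011 -1.   ] Y [-0.084  0.996 -0.012] Z [0.996 0.084 0.008]
[-57.288183    89.19490094 -52.44952083]
```

View pics/h13.png

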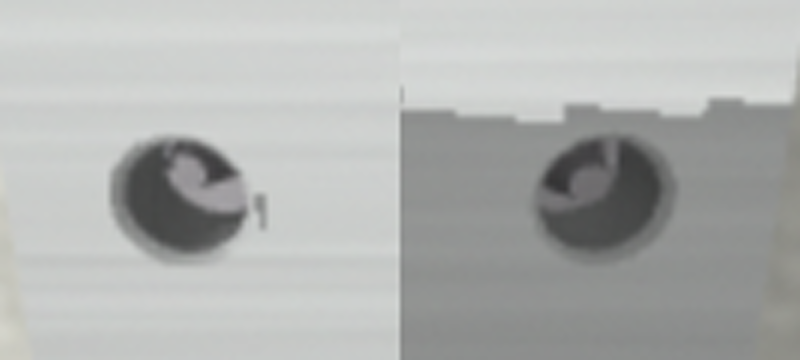

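```bash
python3 -c "
from h import *
im=eyes.snapshot('wrist')
cv2.imwrite('pics/raw14.png',im)
a=im[215:262,115:160];b=im[215:262,345:390]
o=cv2.resize(cv2.hconcat([a,b]),None,fx=8.8,fy=8.8,interpolation=cv2.INTER_NEAREST)
o=cv2.convertScaleAbs(o,alpha=1.2,beta=10)
cv2.imwrite('pics/h14.png',o)"
```

```text
(no output)
```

View pics/h14.png

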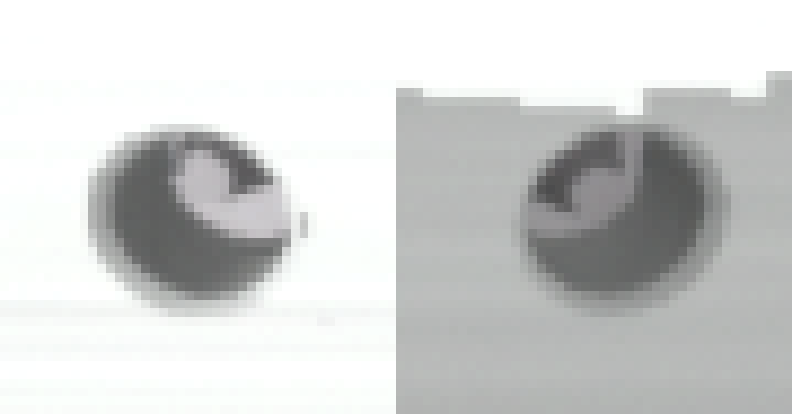

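drive_tool(
  translation=[
    [0,-0.04,-0.08],
    [0,-0.08,-0.16],
    [0,-0.08,-0.16],
    [0,-0.08,-0.16],
  ],
  spin=[0.2,0.4,0.4,0.4],
  gripper=[0,0,0,0],
)

```text
clock: 13.0
eef_pos: [0.5715, 0.2061, 0.0676]
tool_rot: [-54.1, 89.2, -49.7]
contact_force: [0.5, -0.5, -4.0]
grip_width: 0.274
```

```bash
cat > hz.py <<'E'
from h import *
import sys
st()
im=eyes.snapshot('wrist')
cv2.imwrite(f'pics/raw{sys.argv[1]}.png',im)
a=im[215:262,115:160];b=im[215:262,345:390]
o=cv2.resize(cv2.hconcat([a,b]),None,fx=8.8,fy=8.8,interpolation=cv2.INTER_NEAREST)
cv2.imwrite(f'pics/h{sys.argv[1]}.png',cv2.convertScaleAbs(o,alpha=1.2,beta=10))
E
python3 hz.py 15
```

```text
t 13.00 pos [0.5715 0.2061 0.0676] j [ 13.8  31.5  94.9  -0.9  53.3 -80.1] F [ 0.5 -0.5 -4. ] M [0.02 0.02 0.05] w 23.4
toolX [ 0.009 -0.011 -1.   ] Y [-0.077  0.997 -0.012] Z [0.997 0.077 0.008]
```

View pics/h15.png

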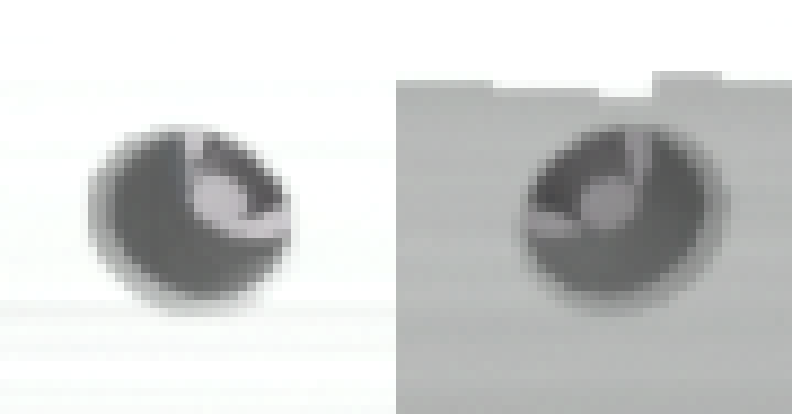

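drive_tool(
  translation=[
    [0.3,0,0.02],
    [0.6,0,0.02],
    [0.9,0,0.02],
    [1.2,0,0.02],
    [1.2,0,0.02],
  ],
  spin=[0,0,0,0,0],
  gripper=[0,0,0,0,0],
)

```text
clock: 13.47
eef_pos: [0.5713, 0.2058, 0.0547]
tool_rot: [-59.3, 89.2, -54.9]
contact_force: [1.1, -0.6, -4.8]
grip_width: 0.272
```

```bash
python3 hz.py 16
```

```text
t 13.47 pos [0.5713 0.2058 0.0547] j [ 13.8  32.5  95.3  -0.9  51.9 -80.1] F [ 1.1 -0.6 -4.8] M [-0.01  0.05  0.  ] w 23.2
toolX [ 0.008 -0.011 -1.   ] Y [-0.077  0.997 -0.012] Z [0.997 0.077 0.007]
```

View pics/h16.png

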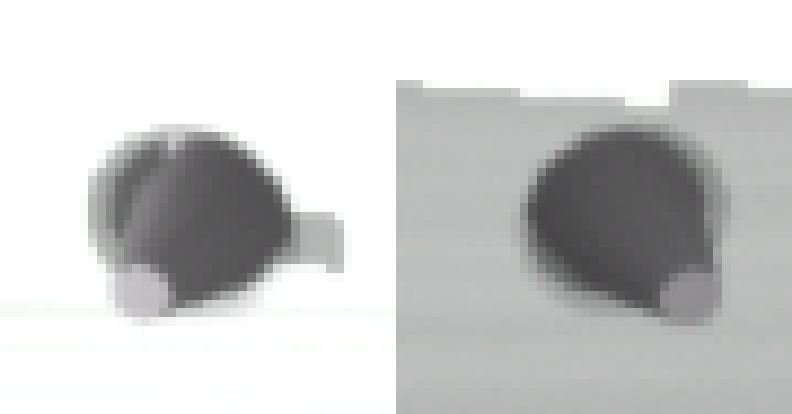

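drive_tool(
  translation=[
    [0.15,0,0],
    [0.3,0,0],
    [0.45,0,0],
    [0.55,0,0],
    [0.6,0,0],
    [0.6,0,0],
  ],
  spin=[0,0,0,0,0,0],
  gripper=[0,0,0,0,0,0],
)

```text
clock: 14.02
eef_pos: [0.5714, 0.2058, 0.0489]
tool_rot: [-58.7, 89.2, -54.3]
contact_force: [-0.6, 0.6, -3.4]
grip_width: 0.271
```

```bash
python3 -c "
from h import *
st()
im=eyes.snapshot('scene');cv2.imwrite('pics/s17.png',cv2.resize(im[200:300,260:400],None,fx=5.5,fy=5.5,interpolation=cv2.INTER_CUBIC))
"
```

```text
t 14.02 pos [0.5714 0.2058 0.0489] j [ 13.7  33.   95.5  -0.9  51.2 -80.1] F [-0.6  0.6 -3.4] M [-0.04  0.02 -0.02] w 23.1
toolX [ 0.008 -0.011 -1.   ] Y [-0.077  0.997 -0.012] Z [0.997 0.077 0.007]
```

View pics/s17.png

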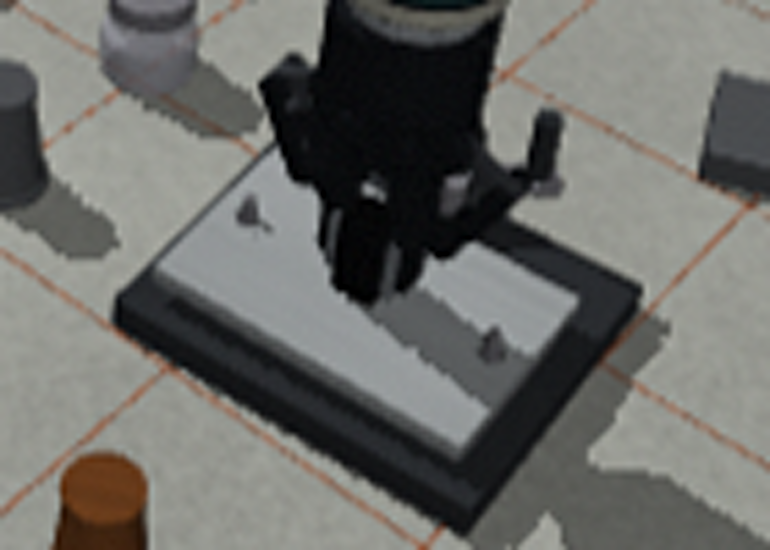

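Still hanging free; lower in small steps until contact.

drive_tool(
  translation=[
    [0.05,0,0],
    [0.1,0,0],
    [0.15,0,0],
    [0.2,0,0],
    [0.2,0,0],
  ],
  spin=[0,0,0,0,0],
  gripper=[0,0,0,0,0],
)

```text
clock: 14.48
eef_pos: [0.5717, 0.2058, 0.0474]
tool_rot: [-56.5, 89.2, -52.1]
contact_force: [-1.1, -1.5, 2.4]
grip_width: 0.272
```

drive_tool(
  translation=[
    [0.05,0,0],
    [0.1,0,0],
    [0.1,0,0],
    [0.1,0,0],
  ],
  spin=[0,0,0,0],
  gripper=[0,0,0,0],
)

```text
clock: 14.82
eef_pos: [0.5718, 0.2057, 0.0472]
tool_rot: [-55.2, 89.2, -50.8]
contact_force: [-1.0, -2.2, 6.7]
grip_width: 0.275
```

drive_tool(
  translation=[
    [0.1,0,0],
    [0.15,0,0],
    [0.2,0,0],
    [0.2,0,0],
  ],
  spin=[0,0,0,0],
  gripper=[0,0,0,0],
)

```text
clock: 15.15
eef_pos: [0.572, 0.2056, 0.0468]
tool_rot: [-52.7, 89.2, -48.3]
contact_force: [-3.8, -4.1, 13.4]
grip_width: 0.276
```

```bash
python3 at.py 18
```

```text
t 15.15 pos [0.572  0.2056 0.0468] j [ 13.7  33.1  95.6  -0.9  50.9 -80.1] F [-3.8 -4.1 13.4] M [0.63 1.13 0.21] w 23.6
toolX [ 0.01  -0.011 -1.   ] Y [-0.077  0.997 -0.011] Z [0.997 0.077 0.009]
[-52.74614274  89.17791374 -48.31950489]
```

View pics/w18.png

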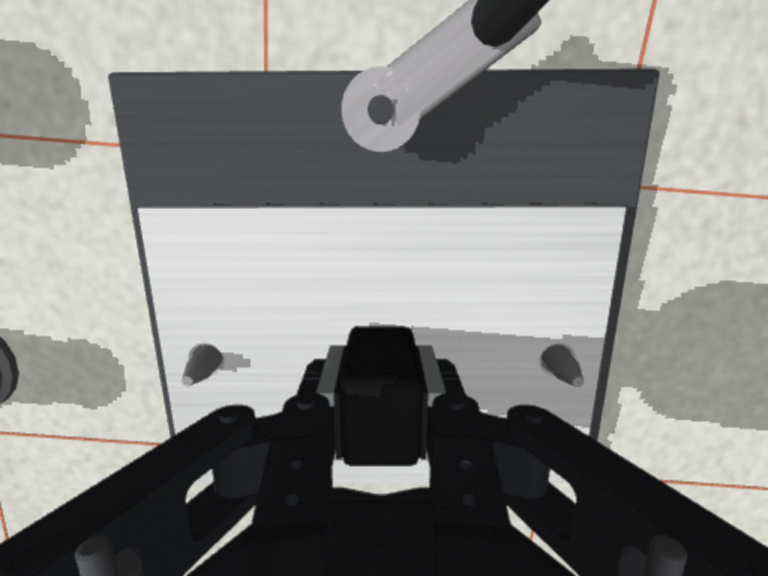

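drive_tool(
  translation=[
    [0,0,0],
    [0,0,0],
    [0,0,0],
    [0,0,0],
    [0,0,0],
    [-2,0,0],
    [-5,0,0],
    [-9,0,0],
    [-12,0,0],
    [-12,0,0],
  ],
  spin=[0,0,0,0,0,0,0,0,0,0],
  gripper=[2.5,2.8,3.4,4,4,4,4,4,4,4],
)

```text
clock: 16.03
eef_pos: [0.5752, 0.2081, 0.1734]
tool_rot: [-25.8, 88.7, -21.3]
contact_force: [0.5, 1.0, -0.0]
grip_width: 0.467
```

```bash
python3 at.py 19; python3 -c "
from h import *
im=eyes.snapshot('scene');cv2.imwrite('pics/s19.png',cv2.resize(im[190:310,250:410],None,fx=4.9,fy=4.9,interpolation=cv2.INTER_CUBIC))
"
```

```text
t 16.03 pos [0.5752 0.2081 0.1734] j [ 13.9  24.2  89.7  -0.8  65.1 -80.2] F [ 0.5  1.  -0. ] M [ 0.01 -0.04 -0.03] w 39.9
toolX [ 0.021 -0.008 -1.   ] Y [-0.077  0.997 -0.01 ] Z [0.997 0.077 0.02 ]
[-25.76480419  88.73465959 -21.32829026]
```

View pics/w19.png

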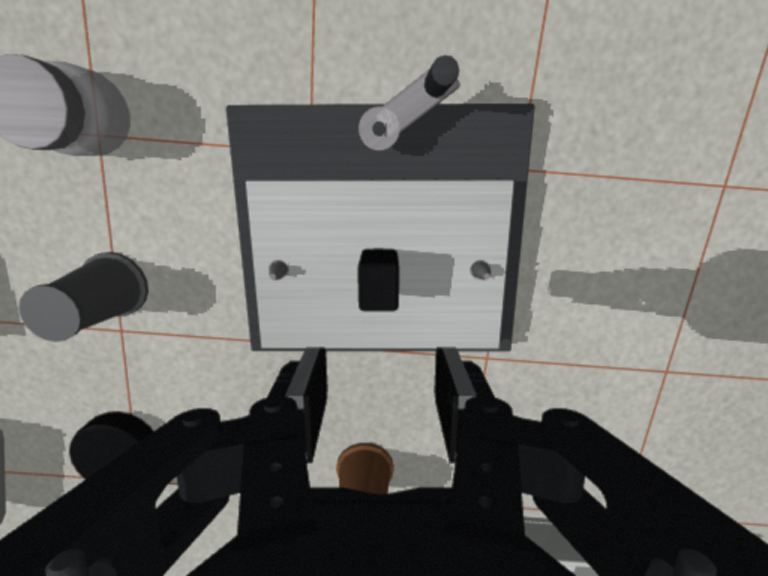

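View pics/s19.png

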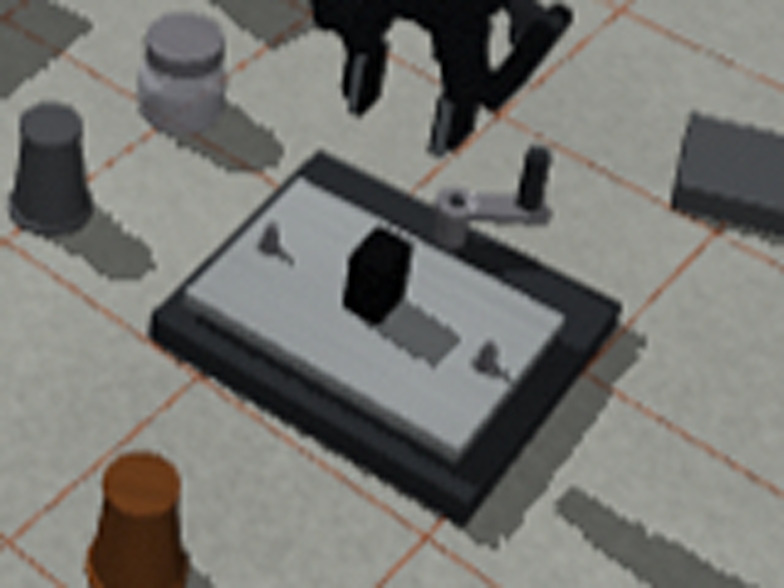

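```bash
python3 -c "
from h import *
s=st();want([.4577,.2284,.13],40)
"
```

```text
t 16.13 pos [0.5719 0.2072 0.1682] j [ 13.9  24.5  90.   -0.8  64.9 -80.2] F [ 0.4 -1.1 -0. ] M [-0.02 -0.01 -0.09] w 39.8
toolX [ 0.013 -0.01  -1.   ] Y [-0.077  0.997 -0.011] Z [0.997 0.077 0.012]
shift cm [  3.65   3.04 -11.27] spin 54.43 alt -125.57 rows 2.9331837069096003
```

drive_tool(
  translation=[
    [0,1,-4],
    [0,2,-8],
    [1,3,-11.3],
    [3,3,-11.3],
    [3.6,3,-11.3],
    [3.6,3,-11.3],
    [3.6,3,-11.3],
    [3.6,3,-11.3],
    [3.6,3,-11.3],
    [3.6,3,-11.3],
  ],
  spin=[7,14,21,28,35,42,49,54.4,54.4,54.4],
  gripper=[4,4,4,4,4,4,4,4,4,4],
)

```text
clock: 16.97
eef_pos: [0.4563, 0.2276, 0.1291]
tool_rot: [2.9, 89.1, -46.9]
contact_force: [0.8, 1.1, -0.6]
grip_width: 0.467
```

```bash
python3 at.py 20;python3 -c "
from h import *
s=st();want([.4577,.2284,.059],40)
"
```

```text
t 16.97 pos [0.4563 0.2276 0.1291] j [ 19.3  20.1 104.4  -1.   55.1 -20.3] F [ 0.8  1.1 -0.6] M [ 0.01 -0.02 -0.02] w 39.8
toolX [ 0.01  -0.011 -1.   ] Y [0.764 0.645 0.001] Z [ 0.645 -0.764  0.015]
[  2.8685085   89.14581821 -46.92874466]
t 17.02 pos [0.4566 0.2277 0.1294] j [ 19.3  20.1 104.4  -1.   55.1 -20.3] F [-0.3 -0.5  0.5] M [-0.    0.03 -0.01] w 40.4
toolX [ 0.011 -0.011 -1.   ] Y [0.764 0.646 0.001] Z [ 0.646 -0.764  0.015]
shift cm [ 7.04  0.12 -0.09] spin 0.21 alt -179.79 rows 1.6893357113007337
```

View pics/w20.png

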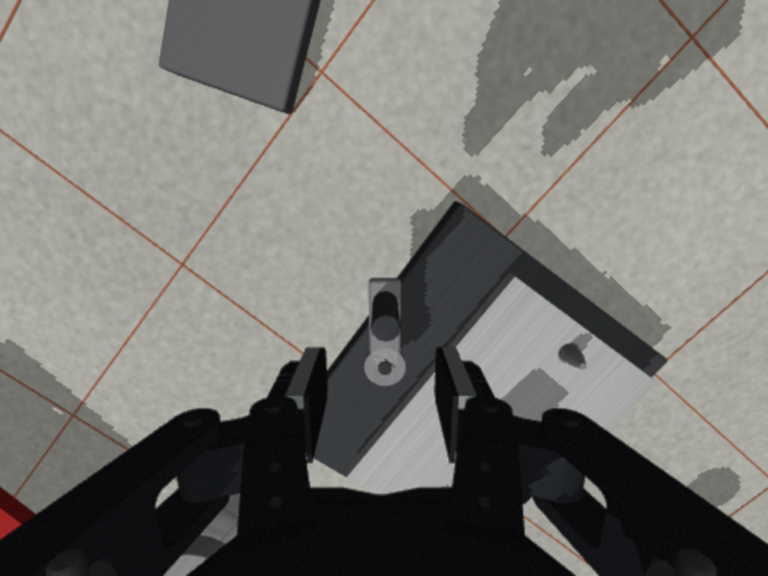

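drive_tool(
  translation=[
    [2,0.1,-0.1],
    [4.5,0.1,-0.1],
    [6.3,0.1,-0.1],
    [7,0.1,-0.1],
    [7,0.1,-0.1],
    [7,0.1,-0.1],
    [7,0.1,-0.1],
    [7,0.1,-0.1],
    [7,0.1,-0.1],
  ],
  spin=[0,0,0,0,0,0,0,0,0],
  gripper=[4,4,4,4,2.5,0,0,0,0],
)

```text
clock: 17.77
eef_pos: [0.4577, 0.2285, 0.0599]
tool_rot: [7.9, 89.1, -41.9]
contact_force: [2.0, -0.1, -7.4]
grip_width: 0.143
```

```bash
python3 at.py 21;python3 -c "
from h import *
im=eyes.snapshot('scene');cv2.imwrite('pics/s21.png',cv2.resize(im[170:300,260:420],None,fx=4.5,fy=4.5,interpolation=cv2.INTER_CUBIC))
s=st()
pv=np.array([.4836,.1979]);k=s['eef_pos'][:2]-pv;print(np.hypot(*k),np.degrees(np.arctan2(k[1],k[0]))-4.7)
"
```

```text
t 17.77 pos [0.4577 0.2285 0.0599] j [ 19.4  26.3 107.7  -1.1  45.6 -20.1] F [ 2.  -0.1 -7.4] M [ 0.07 -0.    0.03] w 12.2
toolX [ 0.012 -0.01  -1.   ] Y [0.763 0.646 0.002] Z [ 0.646 -0.763  0.015]
[  7.92043036  89.11094618 -41.85350601]
t 17.87 pos [0.4577 0.2285 0.0599] j [ 19.4  26.3 107.7  -1.1  45.6 -20.1] F [ 0.7  1.1 -5.1] M [0.08 0.04 0.07] w 12.3
toolX [ 0.012 -0.01  -1.   ] Y [0.764 0.646 0.002] Z [ 0.646 -0.763  0.015]
0.0400840485467592 125.51810763717607
```

View pics/w21.png

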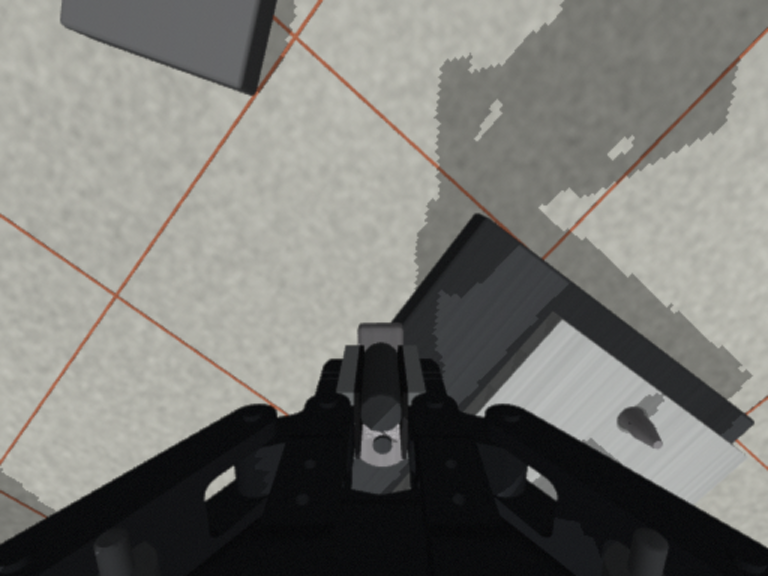

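View pics/s21.png

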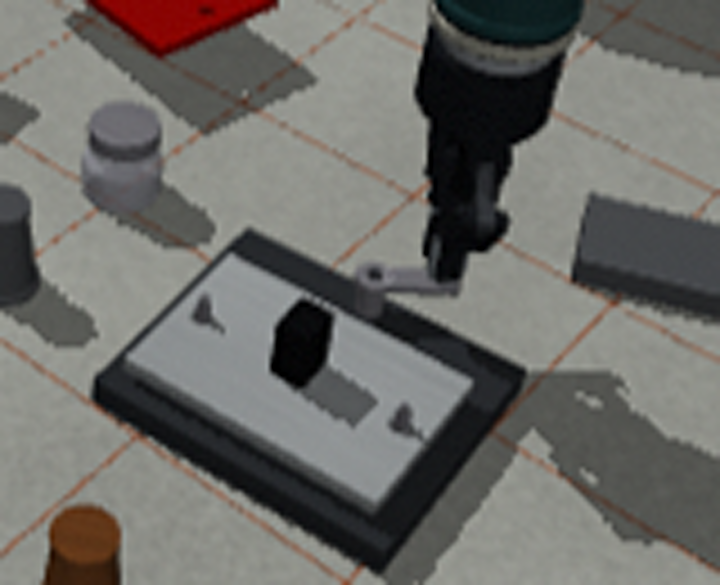

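```bash
cat > arc.py <<'E'
from h import *
import sys
s=st();pv=np.array([.4836,.1979]);k=s['eef_pos'][:2]-pv
ang=np.degrees(np.arctan2(k[1],k[0]));print('r',np.hypot(*k),'latch',ang-4.7)
Rt=rot(s['tool_rot']);step=float(sys.argv[1]);n=int(sys.argv[2])
r=.040
for i in range(1,n+1):
    a=np.radians(ang-step*i);P=np.r_[pv+r*np.array([np.cos(a),np.sin(a)]),.0595]
    print((Rt.T@(P-s['eef_pos'])*100).round(2).tolist(),step*i)
E
python3 arc.py 6 10
```

```text
t 17.87 pos [0.4577 0.2285 0.0599] j [ 19.4  26.3 107.7  -1.1  45.6 -20.1] F [ 0.7  1.1 -5.1] M [0.08 0.04 0.07] w 12.3
toolX [ 0.012 -0.01  -1.   ] Y [0.764 0.646 0.002] Z [ 0.646 -0.763  0.015]
r 0.0400840485467592 latch 125.51810763717607
[0.04, 0.42, 0.03] 6.0
[0.04, 0.83, 0.1] 12.0
[0.04, 1.24, 0.2] 18.0
[0.04, 1.63, 0.35] 24.0
[0.05, 2.0, 0.54] 30.0
[0.05, 2.35, 0.77] 36.0
[0.06, 2.68, 1.04] 42.0
[0.06, 2.97, 1.33] 48.0
[0.07, 3.24, 1.66] 54.0
[0.07, 3.46, 2.01] 60.0
```

drive_tool(
  translation=[
    [0,0.42,0.03],
    [0,0.83,0.1],
    [0,1.24,0.2],
    [0,1.63,0.35],
    [0,2.0,0.54],
    [0,2.35,0.77],
    [0,2.68,1.04],
    [0,2.97,1.33],
    [0,3.24,1.66],
    [0,3.46,2.01],
  ],
  spin=[6,12,18,24,30,36,42,48,54,60],
  gripper=[0,0,0,0,0,0,0,0,0,0],
)

```text
clock: 18.7
eef_pos: [0.4966, 0.2361, 0.06]
tool_rot: [67.9, 89.2, -42.2]
contact_force: [1.1, 3.9, -10.3]
grip_width: 0.144
```

```bash
python3 arc.py 6.5 10
```

```text
t 18.70 pos [0.4966 0.2361 0.06  ] j [ 18.7  28.6 102.8  -0.9  48.3  39.4] F [  1.1   3.9 -10.3] M [0.67 0.47 0.  ] w 12.3
toolX [ 0.01  -0.009 -1.   ] Y [ 0.939 -0.343  0.013] Z [-0.344 -0.939  0.005]
r 0.04038274908261683 latch 66.45565457608929
[0.06, 0.45, 0.05] 6.5
[0.06, 0.9, 0.12] 13.0
[0.07, 1.34, 0.24] 19.5
[0.07, 1.76, 0.4] 26.0
[0.08, 2.16, 0.62] 32.5
[0.09, 2.54, 0.87] 39.0
[0.09, 2.88, 1.17] 45.5
[0.1, 3.18, 1.51] 52.0
[0.1, 3.45, 1.87] 58.5
[0.11, 3.67, 2.27] 65.0
```

drive_tool(
  translation=[
    [0,0.45,0.04],
    [0,0.9,0.12],
    [0,1.34,0.24],
    [0,1.76,0.4],
    [0.05,2.16,0.62],
    [0.05,2.54,0.87],
    [0.05,2.88,1.17],
    [0.05,3.18,1.5],
    [0.05,3.45,1.87],
    [0.05,3.67,2.27],
  ],
  spin=[6.5,13,19.5,26,32.5,39,45.5,52,58.5,65],
  gripper=[0,0,0,0,0,0,0,0,0,0],
)

```text
clock: 19.53
eef_pos: [0.5234, 0.2024, 0.06]
tool_rot: [135.2, 89.2, -40.2]
contact_force: [1.6, 0.9, -8.2]
grip_width: 0.145
```

```bash
python3 at.py 22; python3 arc.py 1 3; python3 -c "
from h import *
im=eyes.snapshot('scene');cv2.imwrite('pics/s22.png',cv2.resize(im[170:300,260:420],None,fx=4.5,fy=4.5,interpolation=cv2.INTER_CUBIC))"
```

```text
t 19.53 pos [0.5234 0.2024 0.06  ] j [ 14.5  29.2 101.4  -0.8  49.  100.5] F [ 1.6  0.9 -8.2] M [ 0.57  0.34 -0.03] w 12.4
toolX [ 0.01  -0.009 -1.   ] Y [ 0.08  -0.997  0.009] Z [-0.997 -0.08  -0.01 ]
[135.20954097  89.22945163 -40.22462184]
t 19.58 pos [0.5234 0.2017 0.06  ] j [ 14.5  29.2 101.4  -0.9  49.  100.8] F [ 2.   1.2 -7.6] M [ 0.73  0.27 -0.12] w 12.5
toolX [ 0.01  -0.009 -1.   ] Y [ 0.073 -0.997  0.01 ] Z [-0.997 -0.073 -0.01 ]
r 0.03998303597725213 latch 0.8180963708569751
[0.05, 0.07, -0.0] 1.0
[0.05, 0.14, -0.0] 2.0
[0.05, 0.21, -0.0] 3.0
```

View pics/w22.png

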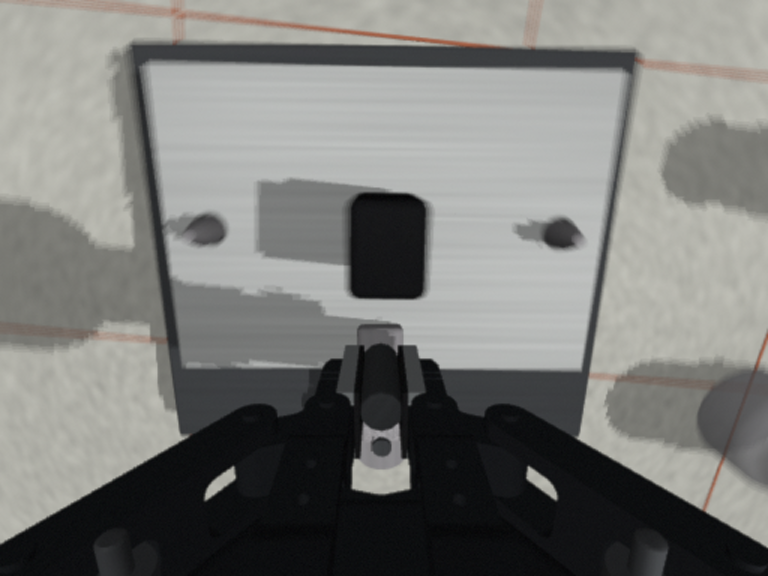

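View pics/s22.png

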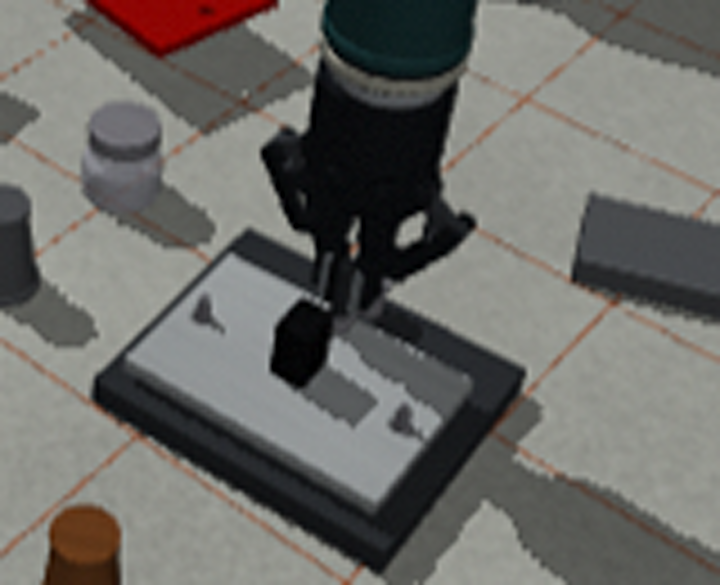

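drive_tool(
  translation=[
    [0,0.06,0],
    [0,0.06,0],
    [0,0.06,0],
    [0,0.06,0],
    [0,0.06,0],
    [0,0.06,0],
    [0,0.06,0],
  ],
  spin=[0,0,0,0,0,0,0],
  gripper=[0,0,1.5,2,2.8,3.4,3.6],
)

```text
clock: 20.22
eef_pos: [0.5237, 0.2015, 0.0604]
tool_rot: [136.5, 89.2, -38.7]
contact_force: [0.5, -0.1, -0.2]
grip_width: 0.419
```

drive_tool(
  translation=[
    [-1,0,0],
    [-3,0,0],
    [-6,0,0],
    [-9,0,0],
    [-12,0,0],
    [-14,0,2],
    [-14,0,5],
    [-14,0,8],
    [-14,0,8],
    [-14,0,8],
  ],
  spin=[0,0,0,0,0,0,0,0,0,0],
  gripper=[3.6,3.6,3.6,3.6,3.6,3.6,3.6,3.6,3.6,3.6],
)

```text
clock: 21.05
eef_pos: [0.4408, 0.1958, 0.2005]
tool_rot: [136.8, 89.2, -38.3]
contact_force: [0.1, -0.4, -0.0]
grip_width: 0.422
```

```bash
python3 at.py 23; python3 -c "
from h import *
im=eyes.snapshot('scene');cv2.imwrite('pics/s23.png',cv2.resize(im[170:300,260:420],None,fx=4.5,fy=4.5,interpolation=cv2.INTER_CUBIC))
im=eyes.snapshot('top');cv2.imwrite('pics/t23.png',im)"
```

```text
t 21.05 pos [0.4408 0.1958 0.2005] j [ 16.3  12.6 103.2  -0.7  63.7 101.7] F [ 0.1 -0.4 -0. ] M [ 0.   -0.04  0.03] w 36.0
toolX [ 0.011 -0.009 -1.   ] Y [ 0.085 -0.996  0.01 ] Z [-0.996 -0.085 -0.01 ]
[136.80911332  89.17750585 -38.33141867]
```

View pics/w23.png

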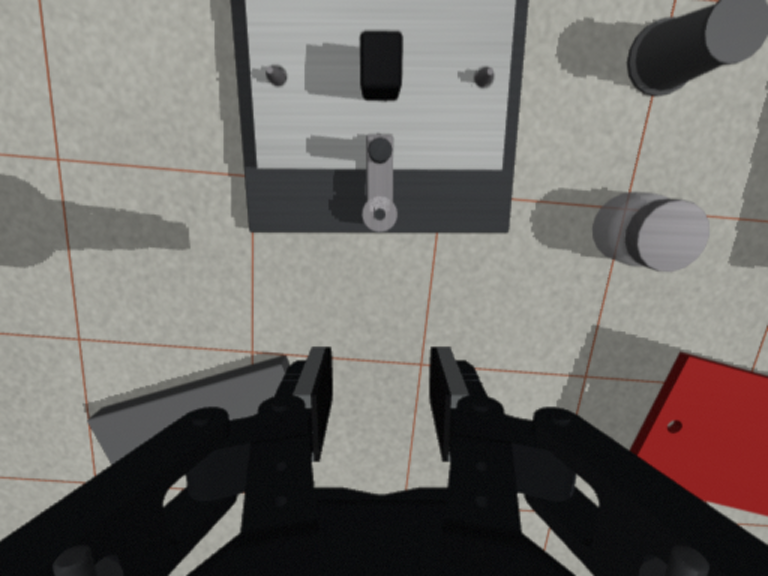

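View pics/s23.png

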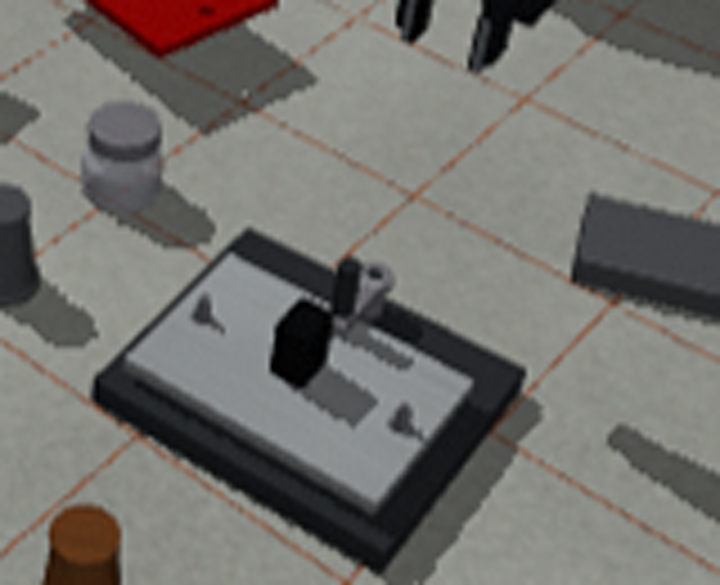

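View pics/t23.png

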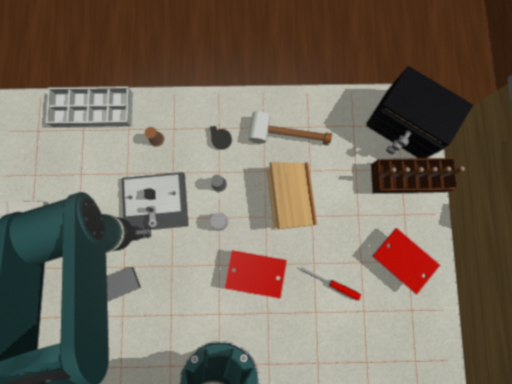

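```bash
python3 -c "
from h import *
w=np.load('w23.npy');cw=campose('wrist',dict(eef_pos=w[:3],tool_rot=w[3:]))
g=lambda x,y,z:atz(cw,(x/1.5,y/1.5),z)
d=g(379.7,134.5,.051)-g(379.5,213,.051);print(np.degrees(np.arctan2(d[1],d[0])),np.linalg.norm(d))
k=g(380,149,.091)-g(379.5,213,.051);print('knob',np.degrees(np.arctan2(k[1],k[0])),np.hypot(*k[:2]))
e=g(250,233,.022)-g(509,233,.022);print('base yaw',np.degrees(np.arctan2(-e[0],e[1])))
e=g(258,170,.04)-g(503,169.5,.04);print('plate yaw',np.degrees(np.arctan2(-e[0],e[1])))
"
python3 -c "
import cv2
im=cv2.imread('pics/w23.png')[0:250,220:540];cv2.imwrite('pics/w23z.png',cv2.resize(im,None,fx=2.4,fy=2.4,interpolation=cv2.INTER_CUBIC))"
```

```text
4.667352246786625 0.050635880079970066
knob 4.885566445826898 0.039406186580216544
base yaw 4.766661225118522
plate yaw 4.962882173344642
```

View pics/w23z.png

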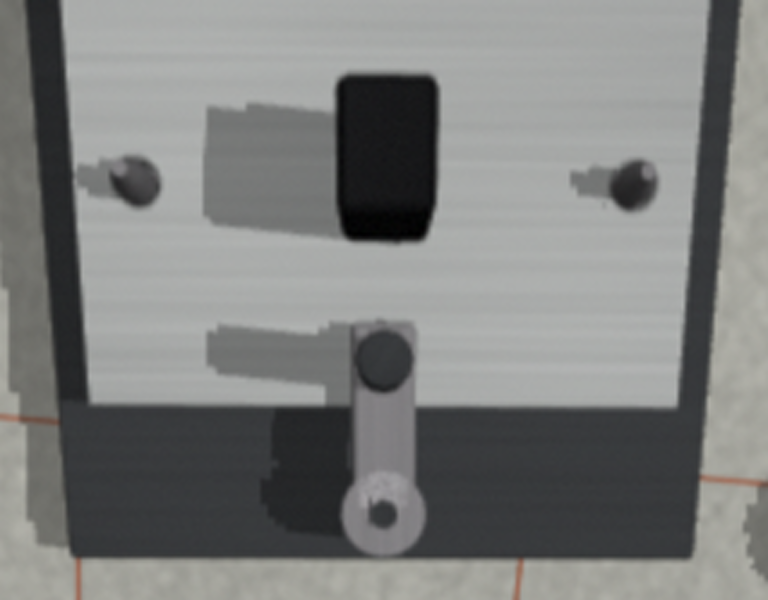

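Latch within ~0.3° of square, plate on its rests, arm clear. Handing in.

```bash
python3 -c "
from h import *
st();workorder.hand_in()"
```

```text
t 21.20 pos [0.4439 0.1963 0.2003] j [ 16.2  12.8 102.9  -0.7  63.7 101.7] F [ 0.  -1.1  0.3] M [-0.01 -0.02 -0.  ] w 36.0
toolX [ 0.013 -0.008 -1.   ] Y [ 0.084 -0.996  0.009] Z [-0.996 -0.084 -0.012]
the job is handed in; nothing more can be done
```

The plate is on the jig's rests over both guide pins, and the latch points square across its front edge. I handed the job in at 21.2 s with the arm raised clear.

- **Levelling:** The tool can only be shifted and spun about its own axis, so I could not tilt it to match the 30° slope. I gripped the block across its 24 mm sides and lifted the plate tilted. I then pressed its low edge on free table so it turned flat in the grip, and gripped it again level. The highest wrist force I saw was about 34 N, during that press.
- **Placing:** I checked the pins through the holes with the wrist camera, corrected by about 2 mm, and lowered the plate in small steps until it touched. I pressed lightly (about 13 N reading) and released it there.
- **Latch:** I gripped the knob, swung it about 125° along its arc, let go and lifted clear.

**Last checks:**
- The latch arm reads 4.7° (4.9° measured at the knob), against 4.8° for the jig and 5.0° for the plate, so it is square to about 0.3°.
- Both pins stand up through the plate, and the pictures show it lying flat.
- The bystanders look unmoved in the top view; the part-hidden hone I judged by eye.

**What disagreed:**
- The tool had drifted about 0.8° off vertical, so one side of the plate landed about 1–2 mm before the other.
- My first position correction over the pins was about 1 to 2 mm wrong; I put it right before any contact.

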